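# Close the drain tap and tip the grinding balls into the rinse pot

### The job

Get the grinding balls ready for rinsing: first turn the yellow butterfly tap clockwise until it is fully closed, then pour all eight balls from the steel beaker into the blue pot. Set the empty beaker back upright on the worktop, and leave the bottle, the tube rack and the Petri dishes where they stand.

Things in the scene. Friction and masses are not known exactly. Their poses are not given: they have to be found in the camera images.
- pot_floor (a point): Centre of the inner floor of the open blue pot, 17 mm above the worktop; z up, -x points along the drain pipe from pot to tap. Pot: outer diameter 130, inner 122, straight 4 mm wall, rim 90 mm above the worktop. Pot, tap and grey base plate (270 x 150 x 12 mm) are one fixed unit, the rinse stand.
- pot_rim (a point): Centre of the pot's open mouth, 90 mm above the worktop. Same axes as pot_floor. With the tap closed, its wings stand across the pipe with only 30 mm between wing face and pot wall: do not open the fingers wide there.
- tap_grip (a point): Yellow butterfly key of the drain tap: two flat wings, 54 mm tip to tip, 12 mm thick, from 74 to 100 mm above the worktop, on a 10 mm stem over a brass body (22 mm wide, top at 58 mm). Point on its upright turning axis, at grip height (86 mm), 101 mm from the pot's centre; x along the wings, y across their flat faces, z up. Wing tips pass 9 mm from the pot wall.
- tap (a joint): Angle of the tap key in rad: 0 open (wings in line with the drain pipe), growing clockwise seen from above, 1.571 at the closed stop (wings square across the pipe). It starts somewhere between 0.12 and 0.5, turns with light friction (about 0.06 N m) and stays where it is left.
- beaker_center (a point): Loose open steel beaker, a straight cylinder without handle or spout: outer diameter 60 mm, height 80 mm, wall 3.5 mm, floor 5 mm thick, about 0.13 kg empty. It holds eight balls, lying in the lower half (up to about 35 mm above its underside). This point is on its axis, half-way up (40 mm above its underside, 40 mm below its rim); z points along its axis to the mouth.
- bottle_center (a point): Bystander: upright loose amber reagent bottle, diameter 56 mm, 130 mm high; point at half its height. It stands on the other side of the rinse stand from the beaker.
- rack_center (a point): Bystander: loose white test-tube rack with plugged tubes, 75 x 200 mm, 107 mm high; point at half its height.
- dishes_center (a point): Bystander: loose stack of three Petri dishes, diameter 92 mm, 45 mm high; point at half its height.
- ball0_center (a point): Centre of one of eight loose ivory ceramic grinding balls, 18 mm diameter, 11 g, smooth and slippery, at the start in the beaker.
- ball1_center (a point): Centre of one of eight loose ivory ceramic grinding balls, 18 mm diameter, 11 g, smooth and slippery, at the start in the beaker.
- ball2_center (a point): Centre of one of eight loose ivory ceramic grinding balls, 18 mm diameter, 11 g, smooth and slippery, at the start in the beaker.
- ball3_center (a point): Centre of one of eight loose ivory ceramic grinding balls, 18 mm diameter, 11 g, smooth and slippery, at the start in the beaker.
- ball4_center (a point): Centre of one of eight loose ivory ceramic grinding balls, 18 mm diameter, 11 g, smooth and slippery, at the start in the beaker.
- ball5_center (a point): Centre of one of eight loose ivory ceramic grinding balls, 18 mm diameter, 11 g, smooth and slippery, at the start in the beaker.
- ball6_center (a point): Centre of one of eight loose ivory ceramic grinding balls, 18 mm diameter, 11 g, smooth and slippery, at the start in the beaker.
- ball7_center (a point): Centre of one of eight loose ivory ceramic grinding balls, 18 mm diameter, 11 g, smooth and slippery, at the start in the beaker.

How it is judged:
On the way, in this order (a step that is already met when the one before it is completed fails the run):
1. the drain tap is turned fully closed (value of joint tap above 1.45 rad), for 0.2 s.
2. with the tap closed, all eight balls are in the pot, poured from the beaker (value of joint tap above 1.45 rad and horizontal distance between each of ball0_center, ball1_center, ball2_center, ball3_center, ball4_center, ball5_center, ball6_center, ball7_center and pot_floor below 0.062 m and z of each of ball0_center, ball1_center, ball2_center, ball3_center, ball4_center, ball5_center, ball6_center, ball7_center in the frame of pot_floor below 0.07 m and height (world z) of beaker_center above 0.06 m), for 0.2 s.
At the end, for the whole second after the job is handed in: The tap is closed (above 1.45 of 1.571 rad), all eight balls lie inside the pot below its rim, and the beaker stands upright (within 0.1 rad) on the worktop itself (value of joint tap above 1.45 rad and horizontal distance between each of ball0_center, ball1_center, ball2_center, ball3_center, ball4_center, ball5_center, ball6_center, ball7_center and pot_floor below 0.062 m and z of each of ball0_center, ball1_center, ball2_center, ball3_center, ball4_center, ball5_center, ball6_center, ball7_center in the frame of pot_floor below 0.07 m and height (world z) of beaker_center between 0.034 and 0.046 m and angle between beaker_center's own z axis and vertical below 0.1 rad); the robot touches nothing.
It fails at once if the bottle is moved more than 30 mm or tipped over (distance of bottle_center from where it was at the start of the episode above 0.03 m or angle between bottle_center's own z axis and vertical above 0.4 rad).
It fails at once if the tube rack is moved more than 30 mm or tipped over (distance of rack_center from where it was at the start of the episode above 0.03 m or angle between rack_center's own z axis and vertical above 0.4 rad).
It fails at once if the stack of Petri dishes is moved more than 30 mm or tipped over (distance of dishes_center from where it was at the start of the episode above 0.03 m or angle between dishes_center's own z axis and vertical above 0.4 rad).
It also fails if it takes over 66 s, if anything falls off the work surface, if the arm or the gripper's body presses on something with over 40 N, if the wrist force passes 120 N, or if a joint passes its speed limit or range.

### The arm

A 7-joint arm with a two-finger parallel gripper is mounted at the origin on the work surface. World frame = base frame: x ahead of the robot, y to its left, z up, the work surface at z = 0. Lengths are in m, angles in rad, forces in N, time in s.
With the tool pointing down it reaches from about 0.35 to 0.9 m from the base axis. Payload 8.1 kg.
Tool frame: the origin (TCP) lies midway between the tips of the shut fingers; the grasp point (between the pads) lies 19 mm behind it (r.tcp_to_grasp is the distance from the TCP to the grasp point, in m); y points along the fingers, x is the direction in which the jaws open and shut, and the axes are right-handed (so a half turn about y gives the same grasp; the last joint's range is limited). The gripper opens to 85 mm and grips with 20 to 120 N. Pads are 22 mm wide; open, the fingers measure 114 mm over their backs; the gripper's body (76 mm by 85 mm) begins 54 mm behind the grasp point. The pads swing forward as they close: fully open they stand 13 mm farther back than shut.
Start: joints at [-1.238, 0.434, 0.025, 1.573, -0.012, 1.134, -0.075], TCP at [0.264, 0.567, 0.231] pointing down, gripper open.
Joint ranges: [-2.62, 2.62], [-0.44, 2.09], [-1.27, 1.32], [0.08, 2.57], [-1.32, 4.46], [0.12, 2], [-2.74, 2.74]. Speed limits (rad/s): [2.22, 2.22, 3.01, 3.01, 3.14, 3.14, 3.14].

### API

Orientations are given as a unit quaternion [x, y, z, w].
In Python, from plant import r gives the robot as it stands.
- The arm moves only by the tool apply_moves, never from a script. Its argument "deltas" is a list of rows, each a list of 3 entries, a list of its own where there are three numbers: the shift along the tool's x, y, z in mm, then the turn, a rotation vector about the tool's x, y, z in rad, then the opening, from 0 (shut) to 1 (fully open). In form: [[[tx, ty, tz], [wx, wy, wz], claw], ...]. A call has 1 to 5 rows; each row shifts and turns the commanded pose from where the row before left it, along the tool's axes as they then stand; what a row does not reach is not made up. A row lasts 1/12 s, in which the tool goes at most 41.7 mm and 7.16 degrees, less where a joint would pass 70% of its speed; a pose out of reach is approached as far as the arm can. A call with a gripper value outside its range is refused whole. The fingers move at their own pace and stop on an object; the grip force is fixed at half the most. Time passes only in rows, so rows that do not move let the fingers close. It gives the time, the measured TCP pose, the force and the opening at its end, in the units of the state.
- r.observe(): the state, without advancing time (a new reading comes with each control period).
- r.grab_frame(name): name is "scene" or "top"; returns a dict with "img" (400x640x3 uint8, blue, green, red), "intrinsics" (3x3 intrinsics, pixels), "origin" and "rotation" of the camera in the world. Camera axes: x right, y up, looking along -z (the intrinsics and any distortion apply to the point x, -y, -z); pixel columns grow to the right and rows downward; lengths in m; the calibration is good to about 2 mm. A picture is of the moment at which its call begins. There is no depth.
- r.hand_in(): hands the job in, once; it reports no verdict.
Trained networks look in the newest picture that a camera, given by its name, has taken for a name from the list of things; names that differ only in an ending like _2 or _b are one class to them, and where a whole thing is asked for, a point or a joint stands for the part that bears it (a point fixed in the world has none). Each returns a list of dicts, best first, with "confidence" (0 to 1); they miss things now and then, are a little off and sometimes report something else, mostly with a low value. They report only what shows in the picture. A call takes as long as a camera call.
- r.cut_out(camera, target): "mask" (400x640 bool, what is visible of it) and "centre" ([column, row] in pixels, amid what is visible of it).
- r.mark_of(camera, target): "centre" ([column, row] in pixels: a listed point, or the origin of a listed thing).
The state is a dict: "time": time; "qpos": joint angles; "qvel": joint speeds; "tau": joint torques, N m; "ee_pos": TCP position; "tcp_rot": TCP orientation; "force": force on the tool from outside, world axes, zero at the start; "wrist_torque": the same for the moment, N m; "opening": finger opening in m.
Only numpy, scipy, OpenCV 4.12 (cv2) and the standard library are available. Lean on these libraries where they do the work, as an engineer would, in place of code of your own. Each camera call takes 0.05 s, during which the arm holds its last target. There are 200 camera calls.

## Working session

There is one attempt and no reset: what is moved stays moved. The work goes in short steps, Python scripts to look and compute and a tool call to move; the robot and the scene stay as the last step left them, time stands still between calls to the robot, and variables do not carry over. Pictures are saved under pics/ and viewed, about 8 in all and at most 12, crops included, and the job is handed in when it is done.

Besides the shell and the picture viewer there is one more tool, called after "Call:" as name(argument=value, ...), one argument or row to a line, values as JSON. apply_moves: Moves the arm, as the interface text tells. Its arguments: {"type":"object","properties":{"deltas":{"type":"array","items":{"type":"array"}}},"required":["deltas"]}

```bash
mkdir -p pics; cat > h.py <<'E'
import numpy as np, cv2
from plant import r
from scipy.spatial.transform import Rotation as R
def ray(f,px):
    K=np.array(f["intrinsics"]);d=np.linalg.inv(K)@[px[0],px[1],1]
    return np.array(f["origin"]),np.array(f["rotation"])@[d[0],-d[1],-d[2]]
def onz(f,px,z):
    o,d=ray(f,px);return o+d*(z-o[2])/d[2]
def proj(f,p):
    c=np.array(f["rotation"]).T@(np.array(p)-f["origin"]);q=np.array(f["intrinsics"])@[c[0],-c[1],-c[2]];return q[:2]/q[2]
def tri(a,b):
    (o1,d1),(o2,d2)=a,b
    s=np.linalg.lstsq(np.c_[d1,-d2],o2-o1,rcond=None)[0];p,q=o1+d1*s[0],o2+d2*s[1]
    return (p+q)/2,np.linalg.norm(p-q)
E
python3 - <<'E'
from h import *
F={c:r.grab_frame(c) for c in("scene","top")}
for c in F: cv2.imwrite(f"pics/{c}0.png",F[c]["img"]); print(c,F[c]["origin"],{k for k in F[c]})
for n,z in dict(pot_floor=.017,pot_rim=.09,tap_grip=.086,beaker_center=.04,bottle_center=.065,rack_center=.0535,dishes_center=.0225).items():
    P={}
    for c in F:
        m=r.mark_of(c,n)
        for k in m[:2]: print(n,c,np.round(k["centre"],1),round(k["confidence"],2),onz(F[c],k["centre"],z).round(4))
        if m:P[c]=m[0]["centre"]
    if len(P)==2: print("   tri",tri(*[ray(F[c],P[c]) for c in P]))
o=r.observe();print(o["time"],o["ee_pos"],R.from_quat(o["tcp_rot"]).as_matrix().round(3),r.tcp_to_grasp,o["opening"])
E
```

```text
scene [1.19511913 0.11978598 0.66749963] {'intrinsics', 'origin', 'rotation', 'img'}
top [ 0.45740694 -0.00601283  1.28039969] {'intrinsics', 'origin', 'rotation', 'img'}Traceback (most recent call last):
  File "<stdin>", line 8, in <module>
  File "h.py", line 8, in onz
    o,d=ray(f,px);return o+d*(z-o[2])/d[2]
        ~~~^^^^^^
  File "h.py", line 6, in ray
    return np.array(f["origin"]),np.array(f["rotation"])@[d[0],-d[1],-d[2]]
                                 ~~~~~~~~~~~~~~~~~~~~~~~^~~~~~~~~~~~~~~~~~~
ValueError: matmul: Input operand 1 has a mismatch in its core dimension 0, with gufunc signature (n?,k),(k,m?)->(n?,m?) (size 3 is different from 4)
```

View pics/scene0.png

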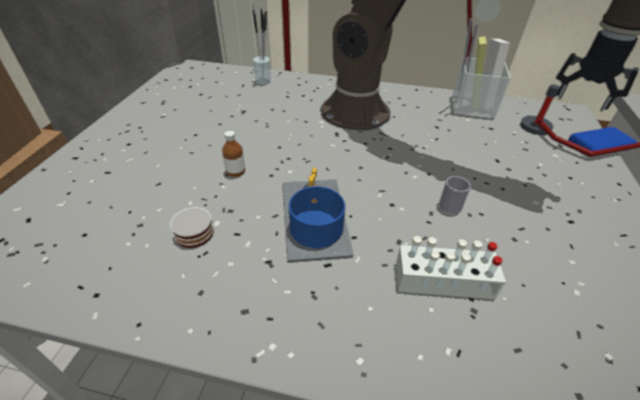

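View pics/top0.png

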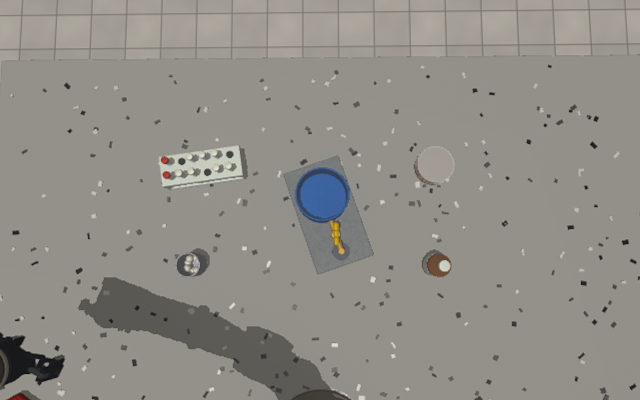

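The scene and top views show the blue pot near (322,194) in top, the tap at (338,237), the beaker with balls at (189,264), the rack at (201,167), the bottle at (439,265) and the dishes at (435,165). The camera rotation is a quaternion, so I'll fix the helper.

```bash
sed -i 's/np.array(f\["rotation"\])/R.from_quat(f["rotation"]).as_matrix()/g' h.py
cat > loc.py <<'E'
from h import *
F={c:r.grab_frame(c) for c in("scene","top")}
for n,z in dict(pot_floor=.017,pot_rim=.09,tap_grip=.086,beaker_center=.04,bottle_center=.065,rack_center=.0535,dishes_center=.0225).items():
    P={}
    for c in F:
        m=r.mark_of(c,n)
        for k in m[:2]: print(n,c,np.round(k["centre"],1),round(k["confidence"],2),onz(F[c],k["centre"],z).round(4))
        if m:P[c]=m[0]["centre"]
    if len(P)==2: print("   tri",tri(*[ray(F[c],P[c]) for c in P]))
o=r.observe();print(o["time"],o["ee_pos"],R.from_quat(o["tcp_rot"]).as_matrix().round(3),r.tcp_to_grasp,o["opening"])
# yellow wings axis
f=F["top"];hsv=cv2.cvtColor(f["img"],cv2.COLOR_BGR2HSV)
m=cv2.inRange(hsv,(18,130,110),(35,255,255));m[:200]=0;m[280:]=0;m[:,:290]=0;m[:,390:]=0
y,x=np.nonzero(m);w=np.array([onz(f,p,.1)[:2] for p in zip(x,y)]);c=w.mean(0)
ev,V=np.linalg.eigh(np.cov((w-c).T));print("wings",len(w),c,V[:,1],4*np.sqrt(ev), w.min(0),w.max(0))
cv2.imwrite("pics/tapz.png",cv2.resize(f["img"][150:290,270:400],None,fx=4,fy=4,interpolation=cv2.INTER_CUBIC))
E
python3 loc.py
```

```text
pot_floor scene [315.7 226.8] 0.95 [ 0.6026 -0.0072  0.017 ]
pot_floor scene [316.3 205.1] 0.41 [ 0.5287 -0.0227  0.017 ]
pot_floor top [321.8 197.7] 0.64 [ 0.5982 -0.0018  0.017 ]
   tri (array([ 0.59916726, -0.0047929 ,  0.01379217]), np.float64(0.006185910398569289))
pot_rim scene [316.7 205.2] 0.95 [ 0.6036 -0.0058  0.09  ]
pot_rim scene [311.  177.4] 0.38 [ 0.5104 -0.0416  0.09  ]
pot_rim top [324.6 195.2] 0.9 [ 0.596  -0.0087  0.09  ]
   tri (array([ 0.59670648, -0.00801675,  0.08314493]), np.float64(0.0014738763465604375))
tap_grip scene [312.7 179.1] 0.53 [ 0.511  -0.0371  0.086 ]
tap_grip top [194.8 271.2] 0.72 [0.4167 0.3    0.086 ]
tap_grip top [338.1 234.1] 0.52 [ 0.5033 -0.0403  0.086 ]
   tri (array([0.48893022, 0.12142895, 0.16536664]), np.float64(0.3355856551106962))
beaker_center scene [455.1 193.4] 0.61 [0.4237 0.3194 0.04  ]
beaker_center top [189.6 264.2] 0.59 [0.4323 0.3251 0.04  ]
   tri (array([0.43237517, 0.32000525, 0.04772146]), np.float64(0.005784955751331648))
bottle_center scene [233.  155.8] 0.9 [ 0.4423 -0.2777  0.065 ]
bottle_center top [438.4 267.3] 0
[... 181 characters left out ...]
rack_center scene [450.7 266.1] 0.78 [0.6769 0.2955 0.0535]
rack_center top [196.9 164.5] 0.92 [0.6789 0.3084 0.0535]
   tri (array([0.67795992, 0.30127017, 0.05607757]), np.float64(0.012449363919898756))
dishes_center scene [190.7 228.4] 0.67 [ 0.6829 -0.2907  0.0225]
dishes_center top [434.4 166. ] 0.75 [ 0.6767 -0.2866  0.0225]
   tri (array([ 0.67874073, -0.29047618,  0.01784844]), np.float64(0.005999099610490219))
0.95 [0.26385136 0.56661295 0.23132969] [[ 0.422  0.    -0.907]
 [ 0.907  0.     0.422]
 [ 0.    -1.     0.   ]] 0.0187 0.08534364935807093
wings 214 [ 0.50007296 -0.0350455 ] [-0.96621142 -0.25775083] [0.01978832 0.08899376] [ 0.45855216 -0.05110765] [ 0.53366663 -0.01871398]
```

View pics/tapz.png

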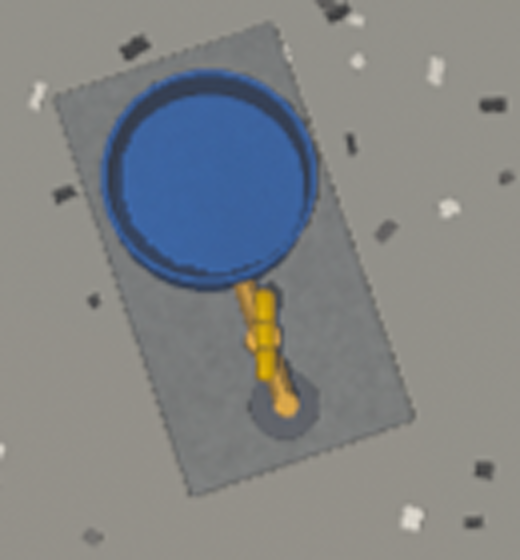

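```bash
cat > cyl.py <<'E'
from h import *
from scipy.optimize import minimize
t=np.linspace(0,2*np.pi,40)
def sil(f,p,rad,z0,z1):
    P=[proj(f,[p[0]+rad*np.cos(a),p[1]+rad*np.sin(a),z]) for a in t for z in(z0,z1)]
    return cv2.convexHull(np.float32(P))
def fit(f,mask,p0,rad,z0,z1,S=8):
    y,x=np.nonzero(mask);a,b=x.min()-12,y.min()-12;w,h=np.ptp(x)+24,np.ptp(y)+24
    big=cv2.resize(mask[b:b+h,a:a+w].astype(np.float32),None,fx=S,fy=S,interpolation=cv2.INTER_LINEAR)>.5
    def cost(p):
        m=np.zeros(big.shape,np.uint8);c=((sil(f,p,rad,z0,z1)-[a-.5,b-.5])*S).round().astype(np.int32)
        cv2.fillConvexPoly(m,c.reshape(-1,1,2),1);m=m>0
        return 1-(m&big).sum()/(m|big).sum()
    s=minimize(cost,p0,method="Nelder-Mead",options=dict(initial_simplex=[p0,[p0[0]+.008,p0[1]],[p0[0],p0[1]+.008]],xatol=2e-4))
    return s.x.round(4),round(1-s.fun,3)
E
python3 - <<'E'
from cyl import *
for c in("scene","top"):
    f=r.grab_frame(c);hsv=cv2.cvtColor(f["img"],cv2.COLOR_BGR2HSV)
    m=cv2.inRange(hsv,(105,110,30),(125,255,255));m[:140]=0;m[270:]=0;m[:,:260]=0;m[:,400:]=0
    print(c,"pot",fit(f,m>0,[.598,-.007],.065,.012,.09))
    for n,p,rr,z in(("beaker_center",[.43,.322],.03,.08),("bottle_center",[.43,-.28],.028,.13),("dishes_center",[.678,-.29],.046,.045)):
        k=r.cut_out(c,n)
        for q in k[:1]: print(c,n,q["confidence"],q["mask"].sum(),np.round(q["centre"]),fit(f,q["mask"],p,rr,0,z))
    for q in r.cut_out(c,"tap")[:2]: print(c,"tap",q["confidence"],q["centre"],q["mask"].sum(),onz(f,q["centre"],.09))
E
```

```text
scene pot (array([ 0.5983, -0.0076]), np.float64(0.938))
scene beaker_center 0.82 853 [455. 192.] (array([0.4303, 0.3142]), np.float64(0.938))
scene bottle_center 0.87 838 [233. 159.] (array([ 0.439 , -0.2813]), np.float64(0.776))
scene dishes_center 0.77 1441 [191. 228.] (array([ 0.6768, -0.291 ]), np.float64(0.976))
scene tap 0.59 [313.3, 224.1] 5055 [6.62652508e-01 2.49059361e-04 9.00000000e-02]
scene tap 0.39 [309.3, 177.7] 127 [ 0.51252475 -0.04537676  0.09      ]
top pot (array([ 0.6001, -0.0016]), np.float64(0.857))
top beaker_center 0.81 523 [190. 261.] (array([0.4339, 0.3206]), np.float64(0.736))
top bottle_center 0.65 531 [437. 264.] (array([ 0.4293, -0.2667]), np.float64(0.736))
top dishes_center 0.96 1134 [434. 168.] (array([ 0.6793, -0.2844]), np.float64(0.93))
top tap 0.69 [336.0, 231.2] 78 [ 0.51003028 -0.03528503  0.09      ]
```

Call:
apply_moves(
  deltas=[
    [[0,0,0],[0,0,0],0.5],
  ],
)

```text
time: 1.53
ee_pos: [0.2638, 0.5666, 0.2313]
tcp_rot: [-0.596, -0.38, 0.38, 0.596]
force: [-0.7, -0.0, 0.3]
opening: 0.0752
```

Call:
apply_moves(
  deltas=[
    [[-25,0,-26],[0,0,0],0.5],
    [[-25,0,-26],[0,0,0],0.5],
    [[-25,0,-26],[0,0,0],0.5],
    [[-25,0,-26],[0,0,0],0.5],
    [[-25,0,-26],[0,0,0],0.5],
  ],
)

```text
time: 1.95
ee_pos: [0.3293, 0.3968, 0.2314]
tcp_rot: [-0.596, -0.38, 0.38, 0.596]
force: [0.8, 0.4, 0.5]
opening: 0.0427
```

Call:
apply_moves(
  deltas=[
    [[-25,0,-26],[0,0,0],0.5],
    [[-25,0,-26],[0,0,0],0.5],
    [[-25,0,-26],[0,0,0],0.5],
    [[-25,0,-26],[0,0,0],0.5],
    [[-25,0,-26],[0,0,0],0.5],
  ],
)

```text
time: 2.37
ee_pos: [0.3943, 0.2285, 0.2316]
tcp_rot: [-0.596, -0.38, 0.38, 0.596]
force: [1.2, 0.9, -0.4]
opening: 0.0429
```

Call:
apply_moves(
  deltas=[
    [[-25,0,-26],[0,0,0],0.5],
    [[-25,0,-26],[0,0,0],0.5],
    [[-25,0,-26],[0,0,0],0.5],
    [[-25,0,-26],[0,0,0],0.5],
    [[-25,0,-26],[0,0,0],0.5],
  ],
)

```text
time: 2.78
ee_pos: [0.4595, 0.0603, 0.2317]
tcp_rot: [0.596, 0.38, -0.38, -0.596]
force: [0.8, 0.5, -0.2]
opening: 0.0429
```

Call:
apply_moves(
  deltas=[
    [[-24,0,-26],[0,0,0],0.5],
    [[-24,0,-28],[0,0,0],0.5],
    [[-24,0,-28],[0,0,0],0.5],
    [[0,0,0],[0,-0.1,0],0.5],
    [[0,0,0],[0,-0.1,0],0.5],
  ],
)

```text
time: 3.2
ee_pos: [0.5036, -0.0406, 0.2314]
tcp_rot: [0.556, 0.438, -0.438, -0.555]
force: [0.6, 1.6, 0.2]
opening: 0.0426
```

Call:
apply_moves(
  deltas=[
    [[0,0,0],[0,-0.1,0],0.5],
    [[0,0,0],[0,-0.1,0],0.5],
    [[0,30,0],[0,0,0],0.5],
    [[0,30,0],[0,0,0],0.5],
    [[0,0,0],[0,0,0],0.5],
  ],
)

```text
time: 3.62
ee_pos: [0.5, -0.0377, 0.1673]
tcp_rot: [-0.507, -0.489, 0.493, 0.51]
force: [-1.3, 0.0, -0.2]
opening: 0.0427
```

```bash
cat > st.py <<'E'
from h import *
o=r.observe();M=R.from_quat(o["tcp_rot"]).as_matrix()
print(o["time"],o["ee_pos"].round(4) if hasattr(o["ee_pos"],"round") else o["ee_pos"],"x",M[:,0].round(3),"y",M[:,1].round(3),"z",M[:,2].round(3),"yaw",np.degrees(np.arctan2(M[1,0],M[0,0])).round(1),o["opening"],"F",np.round(o["force"],1),"q",np.round(o["qpos"],2))
E
python3 st.py; python3 - <<'E'
from h import *
a=[]
for c,(y,x) in dict(scene=(120,240),top=(150,260)).items():
    f=r.grab_frame(c);print(c,proj(f,r.observe()["ee_pos"]),proj(f,[.5025,-.037,.1]),proj(f,[.5985,-.006,.09]))
    a.append(cv2.resize(f["img"][y:y+150,x:x+130],None,fx=3,fy=3,interpolation=cv2.INTER_CUBIC))
cv2.imwrite("pics/p1.png",np.hstack(a))
E
```

```text
3.6167 [ 0.5    -0.0377  0.1673] x [ 0.036  0.999 -0.001] y [-0.007 -0.    -1.   ] z [-0.999  0.036  0.007] yaw 88.0 0.0426798835354033 F [-1.3  0.  -0.2] q [-0.26  0.31  0.29  1.96 -0.11  0.89  1.62]
scene [313.70842072 148.80077625] [313.59424873 172.56705762] [317.11532819 203.6799993 ]
top [338.14873977 232.99622233] [336.85791736 234.21613613] [323.45315274 194.18548522]
```

View pics/p1.png

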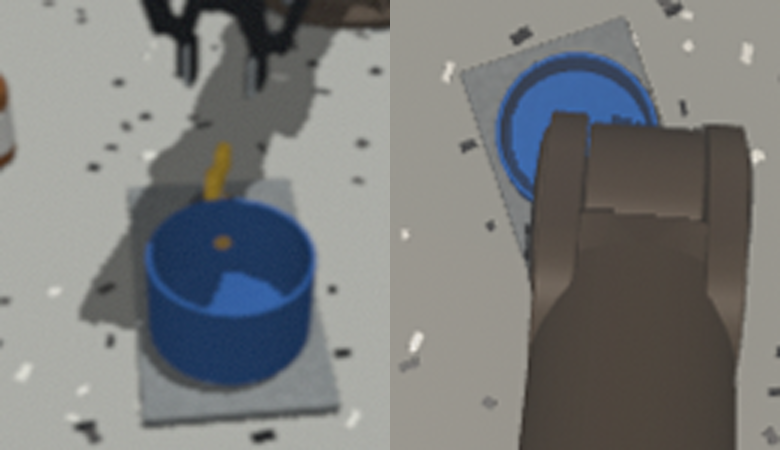

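Fingertip midpoint is at scene pixel (313,149), which matches the TCP projection. The wings sit directly below, centred near (313,176). I'll go down and grip.

Call:
apply_moves(
  deltas=[
    [[0,25,-2],[0,0,0],0.5],
    [[0,25,0],[0,0,0],0.5],
    [[0,25,0],[0,0,0],0.5],
    [[0,24,0],[0,0,0],0.5],
    [[0,0,0],[0,0,0],0.5],
  ],
)

```text
time: 4.13
ee_pos: [0.504, -0.0377, 0.0706]
tcp_rot: [-0.508, -0.49, 0.492, 0.51]
force: [-0.7, 0.1, -0.9]
opening: 0.0425
```

Call:
apply_moves(
  deltas=[
    [[0,0,0],[0,0,0],0],
    [[0,0,0],[0,0,0],0],
    [[0,0,0],[0,0,0],0],
    [[0,0,0],[0,0,0],0],
    [[0,0,0],[0,0,0],0],
  ],
)

```text
time: 4.55
ee_pos: [0.5065, -0.0388, 0.0746]
tcp_rot: [0.51, 0.492, -0.49, -0.508]
force: [-1.6, -3.6, 6.4]
opening: 0.0111
```

```bash
python3 st.py
```

```text
4.55 [ 0.5065 -0.0388  0.0746] x [ 0.037  0.999 -0.   ] y [ 0.004 -0.    -1.   ] z [-0.999  0.037 -0.004] yaw 87.9 0.011110075433504311 F [-1.6 -3.6  6.4] q [-0.22  0.45  0.25  2.05 -0.18  0.66  1.68]
```

Call:
apply_moves(
  deltas=[
    [[0,0,0],[0,0.1,0],0],
    [[0,0,0],[0,0.1,0],0],
    [[0,0,0],[0,0.1,0],0],
    [[0,0,0],[0,0.1,0],0],
    [[0,0,0],[0,0.1,0],0],
  ],
)

```text
time: 4.97
ee_pos: [0.5063, -0.0396, 0.0746]
tcp_rot: [0.616, 0.349, -0.347, -0.615]
force: [-3.0, -6.5, 7.5]
opening: 0.0108
```

Call:
apply_moves(
  deltas=[
    [[0,0,0],[0,0.1,0],0],
    [[0,0,0],[0,0.1,0],0],
    [[0,0,0],[0,0.1,0],0],
    [[0,0,0],[0,0.1,0],0],
    [[0,0,0],[0,0,0],0],
  ],
)

```text
time: 5.38
ee_pos: [0.5058, -0.04, 0.0746]
tcp_rot: [0.673, 0.219, -0.217, -0.672]
force: [-5.2, -7.5, 10.2]
opening: 0.0108
```

```bash
python3 st.py
```

```text
5.3833 [ 0.5058 -0.04    0.0746] x [0.81  0.586 0.001] y [ 0.003 -0.001 -1.   ] z [-0.586  0.81  -0.002] yaw 35.9 0.010772621612448746 F [-5.2 -7.5 10.2] q [-0.41  0.48  0.51  2.06 -0.36  0.68  0.97]
```

Call:
apply_moves(
  deltas=[
    [[0,0,0],[0,0.08,0],0],
    [[0,0,0],[0,0.08,0],0],
    [[0,0,0],[0,0.08,0],0],
    [[0,0,0],[0,0.08,0],0],
    [[0,0,0],[0,0.03,0],0],
  ],
)

```text
time: 5.8
ee_pos: [0.5053, -0.0403, 0.0746]
tcp_rot: [0.701, 0.099, -0.098, -0.7]
force: [-7.1, -9.2, 13.1]
opening: 0.0106
```

```bash
python3 st.py; python3 -c "
from h import *
print(r.observe()['wrist_torque'])"
```

```text
5.8 [ 0.5053 -0.0403  0.0746] x [0.961 0.276 0.002] y [ 0.002 -0.001 -1.   ] z [-0.276  0.961 -0.002] yaw 16.0 0.010620180599074493 F [-7.1 -9.2 13.1] q [-0.48  0.5   0.61  2.07 -0.44  0.7   0.7 ]
[-2.05681947  1.42027855  1.10011772]
```

Call:
apply_moves(
  deltas=[
    [[0,0,0],[0,0,0],0.25],
    [[0,0,0],[0,0,0],0.25],
    [[0,0,0],[0,0,0],0.25],
    [[0,-15,0],[0,0,0],0.25],
    [[0,-30,0],[0,0,0],0.25],
  ],
)

```text
time: 6.22
ee_pos: [0.5034, -0.0372, 0.1161]
tcp_rot: [-0.7, -0.099, 0.102, 0.7]
force: [-0.8, 0.0, 0.7]
opening: 0.0216
```

Call:
apply_moves(
  deltas=[
    [[0,-35,0],[0,0,0],0.25],
    [[0,-35,0],[0,0,0],0.25],
    [[0,-20,0],[0,0,0],0.5],
    [[0,0,36],[0,0,0],0.9],
    [[0,0,36],[0,0,0],0.9],
  ],
)

```text
time: 6.63
ee_pos: [0.4862, 0.0305, 0.2096]
tcp_rot: [-0.7, -0.101, 0.097, 0.7]
force: [0.3, 1.7, -0.7]
opening: 0.0572
```

Call:
apply_moves(
  deltas=[
    [[0,0,36],[0,0,0],0.9],
    [[0,0,36],[0,0,0],0.9],
    [[0,0,36],[0,0,0],0.9],
    [[0,0,36],[0,0,0],0.9],
    [[0,0,0],[0,0,0],0.9],
  ],
)

```text
time: 7.05
ee_pos: [0.442, 0.1771, 0.2075]
tcp_rot: [-0.698, -0.104, 0.104, 0.701]
force: [0.7, 0.1, 0.0]
opening: 0.0766
```

```bash
python3 st.py; python3 - <<'E'
from h import *
a=[]
for c,(y,x) in dict(scene=(120,240),top=(150,260)).items():
    f=r.grab_frame(c);print(c,proj(f,r.observe()["ee_pos"]),proj(f,[.5025,-.037,.1]),proj(f,[.5985,-.006,.09]))
    a.append(cv2.resize(f["img"][y:y+150,x:x+130],None,fx=3,fy=3,interpolation=cv2.INTER_CUBIC))
cv2.imwrite("pics/p2.png",np.hstack(a))
E
```

```text
7.05 [0.442  0.1771 0.2075] x [0.957 0.291 0.   ] y [-0.001  0.003 -1.   ] z [-0.291  0.957  0.003] yaw 16.9 0.07659230341537161 F [0.7 0.1 0. ] q [-1.05  0.24  0.68  2.   -0.19  0.97  0.02]
scene [409.61873765 134.10442264] [313.59424873 172.56705762] [317.11532819 203.6799993 ]
top [240.63664252 260.22287373] [336.85791736 234.21613613] [323.45315274 194.18548522]
```

View pics/p2.png

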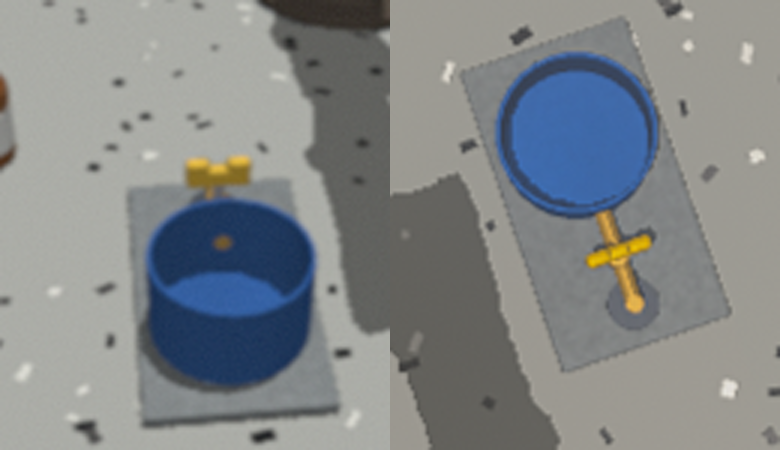

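The wings now stand square across the pipe: ends at crop (588,261) and (652,240), an axis angle of 18°. The tap is closed. To plan an oblique grasp and the pour, I'll identify the arm's kinematics from the logged states.

```bash
cat > kin.py <<'E'
import numpy as np, itertools
from scipy.spatial.transform import Rotation as R
from scipy.optimize import least_squares
RG=np.array([[-2.62,2.62],[-.44,2.09],[-1.27,1.32],[.08,2.57],[-1.32,4.46],[.12,2],[-2.74,2.74]])
h=np.pi/2
def fk(q,p,s,full=False):
    d1,d3,a3,a4,d5,a6,d7,yaw=p[:8]
    rows=[(0,0,d1),(0,-h,0),(0,h,d3),(a3,h,0),(a4,h,d5),(0,h,0),(a6,-h,d7)]
    T=np.eye(4);T[:3,:3]=R.from_euler("z",yaw).as_matrix();pts=[]
    for (a,al,d),qi,off in zip(rows,np.array(q)*s,(0,)*7):
        A=np.eye(4);A[:3,:3]=(R.from_euler("x",al)*R.from_euler("z",qi+off)).as_matrix()
        ca,sa=np.cos(al),np.sin(al);A[:3,3]=[a,-d*sa,d*ca]
        T=T@A;pts.append(T[:3,3].copy())
    T=T.copy();T[:3,:3]=T[:3,:3]@TOOL(p[8])
    return (T,pts) if full else T
# tool y along last axis
def TOOL(g): return R.from_euler("z",g).as_matrix()@np.array([[1,0,0],[0,0,-1],[0,1,0]]).astype(float)
P0=[.267,.293,.0525,.0775,.3425,.076,.3,0,0]
E
python3 - <<'E'
from kin import *
import h as H
r=H.r
print([x for x in dir(r) if x[0]!="_"])
D=[([-1.238,.434,.025,1.573,-.012,1.134,-.075],[.264,.567,.231],65.05),
([-.26,.31,.29,1.96,-.11,.89,1.62],[.5,-.0377,.1673],88),
([-.41,.48,.51,2.06,-.36,.68,.97],[.5058,-.04,.0746],35.9),
([-.48,.5,.61,2.07,-.44,.7,.70],[.5053,-.0403,.0746],16),
([-1.05,.24,.68,2.0,-.19,.97,.02],[.442,.1771,.2075],16.9)]
o=r.observe();D.append((o["qpos"],o["ee_pos"],None))
from scipy.spatial.transform import Rotation as R
def rm(y): y=np.radians(y);return np.array([[np.cos(y),0,-np.sin(y)],[np.sin(y),0,np.cos(y)],[0,-1,0]])
best=[]
for s in itertools.product((1,-1),repeat=7):
    s=np.array(s)
    def res(p):
        e=[]
        for q,x,y in D:
            T=fk(q,p,s);M=rm(y) if y is not None else R.from_quat(o["tcp_rot"]).as_matrix()
            e+=list((T[:3,3]-x)*5)+list((T[:3,:3]-M).ravel())
        return np.array(e)
    for g in(0,h,2*h,-h):
        for yw in (0,):
            p0=P0[:7]+[yw,g]
            c=np.abs(res(p0)).sum();best.append((c,tuple(s),g,yw))
best.sort()
for c,s,g,yw in best[:6]:
    s=np.array(s)
    def res(p):
        e=[]
        for q,x,y in D:
            T=fk(q,p,s);M=rm(y) if y is not None else R.from_quat(o["tcp_rot"]).as_matrix()
            e+=list((T[:3,3]-x)*5)+list((T[:3,:3]-M).ravel())
        return np.array(e+list((np.array(p[:7])-P0[:7])*.01))
    z=least_squares(res,P0[:7]+[yw,g]);print(c,s,z.cost,z.x.round(4))
E
```

```text
['Unreachable', 'cut_out', 'grab_frame', 'hand_in', 'mark_of', 'observe', 'tcp_to_grasp']
32.81590599493529 [-1  1 -1  1 -1  1 -1] 3.6541326130660847 [ 0.0292  0.214   0.8865  0.3029 -0.4142 -0.0205  0.0688 -0.0881  0.0532]
34.75930130659903 [-1  1 -1  1  1  1 -1] 4.601227724466776 [-0.0415  0.3418  0.8602  0.1811 -0.4569  0.0399  0.0333 -0.0846  0.1975]
39.46899041847225 [-1  1 -1  1  1  1  1] 9.043017612964094 [-0.0414  0.3417  0.8602  0.1812 -0.4569  0.0398  0.0334 -0.0845 -0.3985]
40.872822537794306 [-1  1 -1  1 -1  1  1] 9.085591875304184 [ 0.0292  0.214   0.8865  0.3029 -0.4142 -0.0205  0.0688 -0.0881 -0.6016]
46.45168235613098 [-1  1 -1  1 -1  1  1] 9.085591884285074 [ 0.0292  0.2139  0.8865  0.303  -0.4142 -0.0205  0.0689 -0.0881 -0.6019]
47.03085228502917 [-1  1 -1  1  1  1 -1] 4.6012277203895104 [-0.0414  0.3417  0.8602  0.1812 -0.4569  0.0398  0.0334 -0.0845  0.1976]
```

```bash
cat > kin.py <<'E'
import numpy as np, itertools
from scipy.spatial.transform import Rotation as R
from scipy.optimize import least_squares
RG=np.array([[-2.62,2.62],[-.44,2.09],[-1.27,1.32],[.08,2.57],[-1.32,4.46],[.12,2],[-2.74,2.74]])
Y0=np.array([[1,0,0],[0,0,-1],[0,1,0]]).astype(float)
# p: x2 z2, x4 z4, x6 z6, x7, zt, x3,x5, yaw, tool yaw
def fk(q,p,s,full=False):
    x2,z2,x4,z4,x6,z6,x7,zt,x3,x5,yaw,g=p
    pt=[(0,0),(x2,z2),(x3,0),(x4,z4),(x5,0),(x6,z6),(x7,0)]
    Rm=R.from_euler("z",yaw).as_matrix();t=np.zeros(3);J=[]
    for i,(a,b) in enumerate(pt):
        c=np.array([a,0,b]);J.append(Rm@c+t)
        A=R.from_rotvec([0,q[i]*s[i],0] if i%2 else [0,0,q[i]*s[i]]).as_matrix()
        t=Rm@(c-A@c)+t;Rm=Rm@A
    T=np.eye(4);T[:3,3]=Rm@[x7,0,zt]+t;T[:3,:3]=Rm@R.from_euler("z",g).as_matrix()@Y0
    return (T,J) if full else T
P0=[0,.3,0,.7,0,1.1,0,1.4,0,0,0,0]
E
cat > fitk.py <<'E'
from kin import *
import h as H
o=H.r.observe()
D=[([-1.238,.434,.025,1.573,-.012,1.134,-.075],[.264,.567,.231],65.05),
([-.26,.31,.29,1.96,-.11,.89,1.62],[.5,-.0377,.1673],88),
([-.22,.45,.25,2.05,-.18,.66,1.68],[.5065,-.0388,.0746],87.9),
([-.41,.48,.51,2.06,-.36,.68,.97],[.5058,-.04,.0746],35.9),
([-.48,.5,.61,2.07,-.44,.7,.70],[.5053,-.0403,.0746],16),
([-1.05,.24,.68,2.0,-.19,.97,.02],[.442,.1771,.2075],16.9)]
D.append((o["qpos"],o["ee_pos"],None))
def rm(y): y=np.radians(y);return np.array([[np.cos(y),0,-np.sin(y)],[np.sin(y),0,np.cos(y)],[0,-1,0]])
def mk(s):
    def res(p):
        e=[]
        for q,x,y in D:
            T=fk(q,p,s);M=rm(y) if y is not None else R.from_quat(o["tcp_rot"]).as_matrix()
            e+=list((T[:3,3]-x)*5)+list((T[:3,:3]-M).ravel())
        return np.array(e+list((np.array(p)-P0)*.005))
    return res
out=[]
for s in itertools.product((1,-1),repeat=4):
    ss=[s[0],1,s[1],1,s[2],1,s[3]]
    for g in(0,1.57,3.14,-1.57):
        z=least_squares(mk(ss),P0[:-1]+[g],max_nfev=40);out.append((z.cost,ss,z.x.round(4).tolist()))
out.sort(key=lambda a:a[0])
for a in out[:4]:print(a)
f=lambda a:np.array([fk(q,a[2],a[1])[:3,3]-x for q,x,_ in D]).round(3)
print(f(out[0]))
E
python3 fitk.py
```

```text
(np.float64(0.0022516874928624657), [-1, 1, -1, 1, -1, 1, -1], [0.0331, 0.1737, 0.0485, 0.6789, 0.0368, 1.0891, 0.0488, 1.3213, -0.0045, 0.029, -0.0909, 3.052])
(np.float64(0.0022516874928632884), [-1, 1, -1, 1, -1, 1, -1], [0.0331, 0.1737, 0.0485, 0.6789, 0.0368, 1.0891, 0.0488, 1.3213, -0.0045, 0.029, -0.0909, 3.052])
(np.float64(0.002265756069123651), [-1, 1, -1, 1, -1, 1, -1], [0.0331, 0.1737, 0.0485, 0.6789, 0.0368, 1.0891, 0.0488, 1.3213, -0.0045, 0.029, -0.0908, -3.2311])
(np.float64(0.0022657560691258347), [-1, 1, -1, 1, -1, 1, -1], [0.0331, 0.1737, 0.0485, 0.6789, 0.0368, 1.0891, 0.0488, 1.3213, -0.0045, 0.029, -0.0908, -3.2311])
[[ 0.003 -0.002 -0.   ]
 [ 0.007  0.002  0.001]
 [ 0.001  0.005 -0.001]
 [ 0.     0.     0.001]
 [-0.003 -0.    -0.   ]
 [-0.002 -0.002 -0.001]
 [ 0.001 -0.004  0.   ]]
```

```bash
cat >> kin.py <<'E'
S=[-1,1,-1,1,-1,1,-1]
P=[0.0331,0.1737,0.0485,0.6789,0.0368,1.0891,0.0488,1.3213,-0.0045,0.029,-0.0909,3.052]
M=.06
def ik(pos,Rt,q0,reg=.01):
    def f(q):
        T=fk(q,P,S);return np.r_[(T[:3,3]-pos)*10,R.from_matrix(T[:3,:3].T@Rt).as_rotvec()*2,(q-q0)*reg]
    q0c=np.clip(q0,RG[:,0]+M+1e-3,RG[:,1]-M-1e-3)
    z=least_squares(f,q0c,bounds=(RG[:,0]+M,RG[:,1]-M),max_nfev=60)
    e=f(z.x);return z.x,np.linalg.norm(e[:3])/10,np.linalg.norm(e[3:6])/2
def toolR(phi,al,flip=0):
    y=np.array([np.sin(al)*np.cos(phi),np.sin(al)*np.sin(phi),-np.cos(al)])
    x=np.array([-np.sin(phi),np.cos(phi),0])*(-1 if flip else 1)
    return np.c_[x,y,np.cross(x,y)]
E
cat > search.py <<'E'
from kin import *
from multiprocessing import Pool
q0=np.array([-1.05,.24,.68,2.0,-.19,.97,.02]);d=np.radians
B=np.array([.432,.318,.048]);POT=np.array([.599,-.005])
def path(phi,al,flip,q,psi,sg,off,taus=(0,30,60,90,110,125),lz=.13,dl=.025):
    """yields tcp pos, rot for pour; psi=yaw added"""
    RT=toolR(phi+psi,al,flip);n=phi+psi+off;n=np.array([np.cos(n),np.sin(n),0])*sg
    pd=np.cross(n,[0,0,1]); out=[]          # pour direction horizontally
    for t in taus:
        Q=R.from_rotvec(n*d(t)).as_matrix();a=Q@[0,0,1]; p=Q@pd
        lip=np.r_[POT-pd[:2]*dl,lz]
        g=lip-a*(80-48)/1000-p*.03   # grasp point
        out.append((g+RT_y(Q@RT)*.0187,Q@RT))
    return out
def RT_y(M): return M[:,1]
def work(a):
    phi,al,flip=a;res=[]
    RT=toolR(phi,al,flip);q,e,w=ik(B+RT[:,1]*.0187,RT,q0)
    if e>.004 or w>.03: return []
    J=fk(q,P,S,True)[1]
    for psi in d(np.arange(-150,151,30)):
        for sg in(1,-1):
            for off in d([-40,0,40]):
                qq=q;ok=True;mm=9
                pts=path(phi,al,flip,q,psi,sg,off)
                for i,(x,Rm) in enumerate(pts):
                    q1=qq;qq,e,w=ik(x,Rm,qq)
                    if e>.006 or w>.05: ok=False;break
                    if i: mm=min(mm,1.5-abs(qq-q1).max()*.3)
                    mm=min(mm,(qq-RG[:,0]).min(),(RG[:,1]-qq).min())
                if ok: res.append((round(mm,2),*np.degrees([phi,al]).round(),flip,np.degrees(psi).round(),sg,np.degrees(off).round(),qq.round(2).tolist(),q.round(2).tolist(),[j.round(2).tolist() for j in J[5:6]]))
    return res
if __name__=="__main__":
    A=[(d(p),d(a),f) for p in range(-180,180,30) for a in(45,58,70) for f in(0,1)]
    with Pool() as po: o=sum(po.map(work,A,1),[])
    o.sort(key=lambda a:-a[0]);print(len(o))
    for a in o[:25]:print(*a)
E
nproc; time timeout 500 python3 search.py
```

```text
4
1279
0.59 -150.0 70.0 1 60.0 1 0.0 [-0.85, 0.98, 0.59, 1.86, 1.36, 1.35, -0.23] [-0.69, 1.03, -0.0, 1.43, -0.08, 1.9, 1.43] [[0.61, 0.42, 0.11]]
0.57 -180.0 70.0 1 90.0 1 0.0 [-0.9, 1.02, 0.67, 1.86, 1.31, 1.29, -0.21] [-0.55, 0.99, -0.01, 1.53, -0.44, 1.78, 1.21] [[0.64, 0.32, 0.11]]
0.57 -120.0 70.0 1 30.0 1 0.0 [-0.91, 1.02, 0.67, 1.86, 1.31, 1.29, -0.21] [-0.87, 1.01, 0.05, 1.47, 0.27, 1.84, 1.7] [[0.54, 0.49, 0.11]]
0.56 150.0 70.0 1 120.0 1 0.0 [-0.95, 1.05, 0.74, 1.86, 1.27, 1.23, -0.2] [-0.44, 0.92, 0.03, 1.73, -0.8, 1.57, 1.13] [[0.61, 0.22, 0.11]]
0.49 -150.0 58.0 1 60.0 1 0.0 [-0.85, 1.0, 0.59, 1.97, 1.58, 1.39, -0.39] [-0.72, 0.94, 0.03, 1.5, -0.09, 1.71, 1.45] [[0.59, 0.41, 0.15]]
0.48 -120.0 58.0 1 30.0 1 0.0 [-0.89, 1.03, 0.64, 1.97, 1.55, 1.34, -0.39] [-0.87, 0.93, 0.06, 1.54, 0.23, 1.65, 1.71] [[0.53, 0.48, 0.15]]
0.47 -180.0 58.0 1 90.0 1 0.0 [-0.89, 1.03, 0.65, 1.97, 1.55, 1.33, -0.39] [-0.59, 0.91, 0.04, 1.59, -0.42, 1.61, 1.22] [[0.62, 0.32, 0.15]]
0.47 120.0 70.0 1 150.0 1 0.0 [-1.01, 1.12, 0.85, 1.87, 1.2, 1.13, -0.17] [-0.45, 0.85, 0.15, 2.01, -1.26, 1.41, 1
[... 1742 characters left out ...]
0.95, 1.93, 1.23, 1.54, 0.24] [-1.05, 0.96, 0.73, 1.68, -0.73, 1.62, -1.55] [[0.59, 0.32, 0.19]]
0.37 -120.0 58.0 1 0.0 1 0.0 [-0.96, 1.26, 0.95, 1.68, 0.89, 1.33, 0.15] [-0.87, 0.93, 0.06, 1.54, 0.23, 1.65, 1.71] [[0.53, 0.48, 0.15]]
0.37 -120.0 70.0 1 60.0 1 0.0 [-0.48, 0.79, 0.07, 2.16, 2.06, 1.63, -0.53] [-0.87, 1.01, 0.05, 1.47, 0.27, 1.84, 1.7] [[0.54, 0.49, 0.11]]
0.37 150.0 58.0 0 120.0 -1 40.0 [-1.01, 1.47, 0.95, 2.06, 1.43, 1.44, 0.12] [-0.86, 0.94, 0.59, 1.79, -1.0, 1.67, -1.81] [[0.6, 0.23, 0.15]]
0.36 -180.0 70.0 1 120.0 1 0.0 [-0.46, 0.79, 0.06, 2.16, 2.07, 1.64, -0.52] [-0.55, 0.99, -0.01, 1.53, -0.44, 1.78, 1.21] [[0.64, 0.32, 0.11]]
real	6m5.410s
user	23m18.491s
sys	0m0.279s
```

```bash
cat > ev.py <<'E'
from search import *
def box(pt): # dist to rack box
    c=np.array([.678,.303,.0535]);e=np.array([.042,.10,.0535]);v=np.abs(pt-c)-e
    return np.linalg.norm(np.maximum(v,0))
def ev(phi,al,psi,dl,lz,show=False,ts=(0,30,60,90,115)):
    phi,al,psi=d(phi),d(al),d(psi);RT=toolR(phi,al,1)
    q,e,w=ik(B+RT[:,1]*.0187,RT,q0);Q=[q];mn=9;mg=9;er=e;minz=9
    for x,Rm in path(phi,al,1,q,psi,1,0,ts,lz,dl):
        q,e,w=ik(x,Rm,q);er=max(er,e,w/5);Q.append(q)
        T,J=fk(q,P,S,True);g=x-Rm[:,1]*.0187
        pts=[g-Rm[:,1]*k for k in(.06,.1,.14,.18,.22)]+[J[3]+(J[5]-J[3])*k for k in(.4,.6,.8,1)]
        mn=min(mn,min(box(p) for p in pts));minz=min(minz,min(p[2] for p in pts));mg=min(mg,(q-RG[:,0]).min(),(RG[:,1]-q).min())
    print(np.degrees([phi,al,psi]).round(),dl,lz,"err",round(er,4),"rackdist",round(mn,3),"minz",round(minz,3),"margin",round(mg,2),flush=True)
    if show:
        for q in Q:print(q.round(2))
    return Q
if __name__=="__main__":
    for psi in(20,35,50,65):
        for al in(58,66): ev(-90,al,psi,.025,.13)
    for psi in (0,20): ev(-60,60,psi,.025,.13)
E
python3 ev.py; python3 st.py
```

```text
[-90.  58.  20.] 0.025 0.13 err 0.0 rackdist 0.105 minz 0.111 margin 0.41
[-90.  66.  20.] 0.025 0.13 err 0.0 rackdist 0.083 minz 0.122 margin 0.47
[-90.  58.  35.] 0.025 0.13 err 0.0 rackdist 0.119 minz 0.111 margin 0.25
[-90.  66.  35.] 0.025 0.13 err 0.0 rackdist 0.108 minz 0.122 margin 0.34
[-90.  58.  50.] 0.025 0.13 err 0.0 rackdist 0.137 minz 0.112 margin 0.14
[-90.  66.  50.] 0.025 0.13 err 0.0 rackdist 0.133 minz 0.122 margin 0.22
[-90.  58.  65.] 0.025 0.13 err 0.0 rackdist 0.151 minz 0.113 margin 0.16
[-90.  66.  65.] 0.025 0.13 err 0.0 rackdist 0.15 minz 0.122 margin 0.16
[-60.  60.   0.] 0.025 0.13 err 0.1961 rackdist 0.109 minz 0.124 margin 0.06
[-60.  60.  20.] 0.025 0.13 err 0.1917 rackdist 0.136 minz 0.124 margin 0.06
7.15 [0.4438 0.1712 0.2077] x [0.958 0.286 0.   ] y [ 0.     0.001 -1.   ] z [-0.286  0.958  0.001] yaw 16.6 0.0764527511731555 F [-0.3 -1.2 -0.5] q [-1.04  0.24  0.69  2.   -0.18  0.97  0.03]
```

```bash
cat > plan.py <<'E'
from kin import *
import h as H, json
def state():
    o=H.r.observe();return np.array(o["ee_pos"]),R.from_quat(o["tcp_rot"]).as_matrix(),np.array(o["qpos"])
def rows(wps,claw,pose=None,q=None,ik_check=True,per=5):
    """wps: list of (pos,Rot,n)"""
    p,M,q0=state() if pose is None else (*pose,q)
    q=q0;out=[];pi,Mi=p.copy(),M.copy()
    for pos,Rt,n in wps:
        w=R.from_matrix(Mi.T@Rt).as_rotvec()
        for k in range(1,n+1):
            pk=pi+(pos-pi)*k/n;Mk=Mi@R.from_rotvec(w*k/n).as_matrix()
            t=(M.T@(pk-p)*1000).round(0);ww=R.from_matrix(M.T@Mk).as_rotvec().round(2)
            p=p+M@t/1000;M=M@R.from_rotvec(ww).as_matrix();out.append([t.astype(int).tolist(),ww.tolist(),claw])
            if ik_check:
                qn,e,we=ik(p,M,q)
                if np.abs((qn-q)/np.array([2.22,2.22,3.01,3.01,3.14,3.14,3.14])*12).max()>.7 or e>.004 or we>.03: print("!",len(out),(np.abs(qn-q)*12).round(2),round(e,3),round(we,3))
                q=qn
        pi,Mi=pos,Rt
        print("wp",len(out),p.round(4),q.round(2), "max row",max(np.linalg.norm(o[0]) for o in out),max(np.linalg.norm(o[1]) for o in out))
    for i in range(0,len(out),per):print(json.dumps(out[i:i+per]))
E
cat > g1.py <<'E'
from plan import *
d=np.radians;G=toolR(d(-90),d(60),1);B=np.array([.432,.318,.048])
p,M,q=state();Mm=M@R.from_rotvec(R.from_matrix(M.T@G).as_rotvec()/2).as_matrix()
print(R.from_matrix(M.T@G).as_rotvec(),Mm[:,1])
rows([(np.array([.42,.33,.25]),Mm,13),(B-G[:,1]*.18+[0,0,.03],G,13)],1)
E
python3 g1.py
```

```text
[ 0.21073026 -2.49662949  1.44265365] [-0.44000014 -0.44859937 -0.77791933]
wp 13 [0.4199 0.3298 0.2507] [-1.    0.58  0.33  1.47 -0.04  1.79  0.94] max row 13.638181696985855 0.11704699910719625
wp 26 [0.4321 0.4738 0.168 ] [-1.25  0.94  0.3   1.16  0.38  1.91  2.15] max row 13.638181696985855 0.11704699910719625
[[[2, -3, 12], [0.01, -0.1, 0.06], 1], [[2, -3, 12], [0.01, -0.09, 0.05], 1], [[4, -4, 12], [0.0, -0.1, 0.06], 1], [[5, -3, 11], [0.01, -0.09, 0.05], 1], [[5, -4, 11], [0.01, -0.1, 0.06], 1]]
[[[7, -4, 11], [0.01, -0.1, 0.05], 1], [[7, -4, 10], [0.01, -0.09, 0.06], 1], [[7, -5, 9], [0.0, -0.1, 0.05], 1], [[9, -5, 8], [0.01, -0.09, 0.06], 1], [[8, -5, 8], [0.01, -0.1, 0.05], 1]]
[[[10, -6, 7], [0.01, -0.1, 0.06], 1], [[9, -6, 6], [0.01, -0.09, 0.06], 1], [[9, -7, 5], [0.01, -0.1, 0.05], 1], [[13, 0, -3], [0.0, -0.09, 0.06], 1], [[12, -1, -4], [0.01, -0.1, 0.05], 1]]
[[[12, -2, -5], [0.01, -0.1, 0.06], 1], [[11, -3, -6], [0.01, -0.09, 0.05], 1], [[10, -3, -7], [0.01, -0.1, 0.06], 1], [[9, -4, -8], [0.0, -0.09, 0.05], 1], [[9, -4, -8], [0.01, -0.1, 0.06], 1]]
[[[7, -5, -10], [0.01, -0.1, 0.06], 1], [[6, -5, -10], [0.01, -0.09, 0.05], 1], [[4, -6, -10], [0.01, -0.1, 0.06], 1], [[4, -6, -11], [0.0, -0.09, 0.05], 1], [[2, -6, -11], [0.01, -0.1, 0.06], 1]]
[[[0, -6, -11], [0.01, -0.1, 0.05], 1]]
```

Call:
apply_moves(
  deltas=[
    [[2,-3,12],[0.01,-0.1,0.06],1],
    [[2,-3,12],[0.01,-0.09,0.05],1],
    [[4,-4,12],[0.0,-0.1,0.06],1],
    [[5,-3,11],[0.01,-0.09,0.05],1],
    [[5,-4,11],[0.01,-0.1,0.06],1],
  ],
)

```text
time: 7.57
ee_pos: [0.4363, 0.2289, 0.2243]
tcp_rot: [-0.649, -0.164, 0.362, 0.649]
force: [0.6, 0.4, 0.6]
opening: 0.0858
```

Call:
apply_moves(
  deltas=[
    [[7,-4,11],[0.01,-0.1,0.05],1],
    [[7,-4,10],[0.01,-0.09,0.06],1],
    [[7,-5,9],[0.0,-0.1,0.05],1],
    [[9,-5,8],[0.01,-0.09,0.06],1],
    [[8,-5,8],[0.01,-0.1,0.05],1],
  ],
)

```text
time: 7.98
ee_pos: [0.4274, 0.2908, 0.2405]
tcp_rot: [-0.547, -0.217, 0.592, 0.55]
force: [-0.3, 1.4, -1.5]
opening: 0.0854
```

Call:
apply_moves(
  deltas=[
    [[10,-6,7],[0.01,-0.1,0.06],1],
    [[9,-6,6],[0.01,-0.09,0.06],1],
    [[9,-7,5],[0.01,-0.1,0.05],1],
    [[13,0,-3],[0.0,-0.09,0.06],1],
    [[12,-1,-4],[0.01,-0.1,0.05],1],
  ],
)

```text
time: 8.4
ee_pos: [0.4245, 0.35, 0.237]
tcp_rot: [-0.405, -0.253, 0.779, 0.407]
force: [-0.3, 0.2, -0.6]
opening: 0.0855
```

Call:
apply_moves(
  deltas=[
    [[12,-2,-5],[0.01,-0.1,0.06],1],
    [[11,-3,-6],[0.01,-0.09,0.05],1],
    [[10,-3,-7],[0.01,-0.1,0.06],1],
    [[9,-4,-8],[0.0,-0.09,0.05],1],
    [[9,-4,-8],[0.01,-0.1,0.06],1],
  ],
)

```text
time: 8.82
ee_pos: [0.4237, 0.3937, 0.1974]
tcp_rot: [-0.237, -0.274, 0.903, 0.232]
force: [0.2, -0.2, -0.1]
opening: 0.0855
```

Call:
apply_moves(
  deltas=[
    [[7,-5,-10],[0.01,-0.1,0.06],1],
    [[6,-5,-10],[0.01,-0.09,0.05],1],
    [[4,-6,-10],[0.01,-0.1,0.06],1],
    [[4,-6,-11],[0.0,-0.09,0.05],1],
    [[2,-6,-11],[0.01,-0.1,0.06],1],
  ],
)

```text
time: 9.23
ee_pos: [0.4277, 0.4464, 0.1642]
tcp_rot: [-0.047, -0.27, 0.961, 0.037]
force: [0.1, 0.5, 0.4]
opening: 0.0853
```

Call:
apply_moves(
  deltas=[
    [[0,-6,-11],[0.01,-0.1,0.05],1],
    [[0,0,0],[0,0,0],1],
    [[0,0,0],[0,0,0],1],
  ],
)

```text
time: 9.48
ee_pos: [0.4279, 0.4573, 0.1579]
tcp_rot: [-0.008, -0.265, 0.964, 0.001]
force: [0.7, -0.3, -0.0]
opening: 0.0855
```

```bash
cat > g2.py <<'E'
from plan import *
d=np.radians;G=toolR(d(-90),d(60),1);B=np.array([.432,.318,.048])
f=H.r.grab_frame("scene");g2=H.r.grab_frame("top")
import cv2
from cyl import fit
for c,ff in(("scene",f),("top",g2)):
    k=H.r.cut_out(c,"beaker_center")
    if k: print(c,k[0]["confidence"],k[0]["mask"].sum(),fit(ff,k[0]["mask"],[.432,.318],.03,0,.08))
    p=state()[0];print(H.proj(ff,p),H.proj(ff,[.432,.318,.08]))
a=[cv2.resize(f["img"][90:240,380:510],None,fx=3,fy=3,interpolation=2),cv2.resize(g2["img"][180:330,130:260],None,fx=3,fy=3,interpolation=2)]
cv2.imwrite("pics/p3.png",np.hstack(a))
rows([(B-G[:,1]*.06,G,6),(B+G[:,1]*.026,G,5)],1)
E
python3 st.py; python3 g2.py
```

```text
9.4833 [0.4279 0.4573 0.1579] x [-1.     0.007 -0.014] y [ 0.001 -0.859 -0.512] z [-0.015 -0.512  0.859] yaw 179.6 0.08553400747204751 F [ 0.7 -0.3 -0. ] q [-1.36  1.15  0.62  0.96  0.08  1.96  2.31]
scene 0.68 878 (array([0.4316, 0.3144]), np.float64(0.967))
[530.90951756 165.80423758] [459.015427   183.49043291]
top 0.81 442 (array([0.4337, 0.3199]), np.float64(0.646))
[117.01741504 266.89692062] [188.08172124 264.68133306]
! 1 [0.86 1.91 0.55 3.94 1.15 2.66 0.22] 0.0 0.0
wp 6 [0.4315 0.3702 0.0785] [-1.41  1.01  0.66  1.51  0.18  1.52  2.27] max row 20.639767440550294 0.01
wp 11 [0.4316 0.2959 0.0352] [-1.38  1.01  0.66  1.69  0.2   1.32  2.25] max row 20.639767440550294 0.01
[[[0, 19, -4], [0.0, -0.0, -0.0], 1], [[-1, 20, -5], [0.0, -0.01, -0.0], 1], [[0, 19, -4], [0.01, 0.0, -0.0], 1], [[-1, 19, -4], [-0.0, -0.0, -0.0], 1], [[0, 19, -5], [0.0, -0.0, -0.0], 1]]
[[[0, 19, -4], [0.0, -0.01, -0.0], 1], [[0, 18, 0], [0.0, 0.0, -0.0], 1], [[0, 17, 0], [0.0, 0.0, -0.0], 1], [[0, 17, 0], [0.0, 0.0, -0.0], 1], [[0, 17, 0], [0.0, 0.0, -0.0], 1]]
[[[0, 17, 0], [0.0, 0.0, -0.0], 1]]
```

View pics/p3.png

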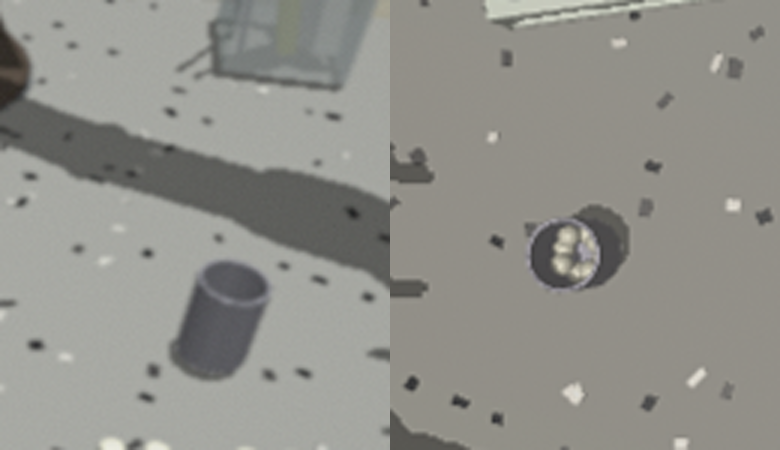

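Beaker rim is at scene (457,185) and top (188,265), which agrees with (0.431, 0.317). All eight balls appear to be inside. Moving in.

Call:
apply_moves(
  deltas=[
    [[0,14,-3],[0,0,0],1],
    [[-1,18,-5],[0,-0.01,0],1],
    [[0,19,-5],[0.01,0,0],1],
    [[-1,19,-4],[0,0,0],1],
    [[0,19,-5],[0,0,0],1],
  ],
)

```text
time: 10.1
ee_pos: [0.4311, 0.3905, 0.0943]
tcp_rot: [-0.003, -0.261, 0.965, 0.0]
force: [0.1, 1.2, 0.2]
opening: 0.0854
```

```bash
python3 st.py; sed -i '/^f=/,/^cv2.imwrite/d' g2.py; sed -i 's/.318,.048/.317,.048/;s/,G,6/,G,2/' g2.py; python3 g2.py
```

```text
10.1 [0.4311 0.3905 0.0943] x [-1.     0.002 -0.006] y [ 0.001 -0.864 -0.504] z [-0.007 -0.504  0.864] yaw 179.9 0.08536405942682274 F [0.1 1.2 0.2] q [-1.37  1.14  0.61  1.2   0.09  1.75  2.29]
! 1 [0.62 1.63 0.69 3.35 1.13 2.42 0.2 ] 0.0 0.0
wp 2 [0.4321 0.3687 0.0781] [-1.41  1.01  0.66  1.51  0.18  1.51  2.28] max row 14.071247279470288 0.01
wp 7 [0.4322 0.2944 0.0347] [-1.38  1.02  0.67  1.69  0.2   1.31  2.26] max row 18.0 0.01
[[[0, 13, -2], [0.0, -0.0, -0.0], 1], [[-1, 14, -1], [0.0, -0.01, -0.0], 1], [[0, 17, 0], [0.0, 0.0, -0.0], 1], [[0, 17, 0], [0.0, 0.0, -0.0], 1], [[0, 17, 0], [0.0, 0.0, -0.0], 1]]
[[[0, 18, 0], [0.0, 0.0, -0.0], 1], [[0, 17, 0], [0.0, 0.0, -0.0], 1]]
```

Call:
apply_moves(
  deltas=[
    [[0,13,-2],[0,0,0],1],
    [[-1,14,-1],[0,-0.01,0],1],
    [[0,17,0],[0,0,0],1],
    [[0,17,0],[0,0,0],1],
    [[0,17,0],[0,0,0],1],
  ],
)

```text
time: 10.52
ee_pos: [0.4321, 0.3247, 0.0526]
tcp_rot: [0.002, -0.261, 0.965, -0.001]
force: [-0.1, 0.2, -0.3]
opening: 0.0851
```

Call:
apply_moves(
  deltas=[
    [[0,18,0],[0,0,0],1],
    [[0,17,0],[0,0,0],1],
    [[0,0,0],[0,0,0],1],
  ],
)

```text
time: 10.77
ee_pos: [0.4316, 0.2919, 0.0347]
tcp_rot: [0.002, -0.259, 0.966, 0.001]
force: [-0.3, -0.4, -0.1]
opening: 0.0855
```

```bash
python3 st.py
```

```text
10.7667 [0.4316 0.2919 0.0347] x [-1.     0.     0.004] y [-0.002 -0.866 -0.501] z [ 0.003 -0.501  0.866] yaw 180.0 0.0854889563196092 F [-0.3 -0.4 -0.1] q [-1.35  1.13  0.6   1.47  0.1   1.49  2.27]
```

Close on the beaker.

Call:
apply_moves(
  deltas=[
    [[0,0,0],[0,0,0],0],
    [[0,0,0],[0,0,0],0],
    [[0,0,0],[0,0,0],0],
    [[0,0,0],[0,0,0],0],
    [[0,0,0],[0,0,0],0],
  ],
)

```text
time: 11.18
ee_pos: [0.4322, 0.2969, 0.0354]
tcp_rot: [0.002, -0.261, 0.965, -0.003]
force: [0.6, 3.0, 6.0]
opening: 0.0593
```

```bash
cat > pour.py <<'E'
# usage: waypoints of the pour with beaker fixed in the tool
from plan import *
import sys
d=np.radians;POT=np.array([.599,-.005])
# beaker underside centre in tool frame at the grasp
G=np.array(json.load(open("grasp.json"))["R"]);gp=np.array(json.load(open("grasp.json"))["p"])
BK=G.T@(np.array([gp[0],.317,0])-gp)   # beaker underside, tool frame (upright at grasp)
def pose(tau,psi=d(30),lz=.13,dl=.025,up=0):
    RT=R.from_euler("z",psi).as_matrix()@G
    n=d(-90)+psi;n=np.array([np.cos(n),np.sin(n),0]);pd=np.cross(n,[0,0,1])
    Q=R.from_rotvec(n*d(tau)).as_matrix();lip=np.r_[POT-pd[:2]*dl,lz+up]
    base=lip-Q@[0,0,.08]-Q@pd*.03;M=Q@RT
    return base-M@BK,M
E
python3 st.py; python3 - <<'E'
import sys;sys.path.insert(0,".")
from plan import *
p,M,q=state();json.dump(dict(p=p.tolist(),R=M.tolist()),open("grasp.json","w"))
import pour as pp
p0,M0=pp.pose(0);p1,M1=pp.pose(30)
print(p0,p1)
rows([(p+[0,0,.13],M,5),(p0+[0,0,.03],M0,11),(p1+[0,0,.02],M1,6)],0)
E
```

```text
11.1833 [0.4322 0.2969 0.0354] x [-1.    -0.007  0.003] y [ 0.004 -0.864 -0.504] z [ 0.006 -0.504  0.864] yaw -179.6 0.059254913512638424 F [0.6 3.  6. ] q [-1.35  1.13  0.6   1.47  0.1   1.49  2.27]
[0.65667368 0.00510625 0.08543303] [0.67249098 0.01423837 0.10640388]
! 1 [0.5  1.83 1.04 2.7  1.35 1.72 0.  ] 0.0 0.0
wp 5 [0.4325 0.2975 0.1654] [-1.43  0.83  0.75  1.67  0.29  1.49  2.34] max row 26.419689627245813 0.0
wp 16 [0.6567 0.0046 0.1153] [-1.05  0.9   0.9   1.91  0.83  0.49  2.48] max row 34.336569426778794 0.05385164807134504
! 20 [0.24 0.32 0.38 0.38 2.23 0.87 3.39] 0.0 0.0
! 21 [0.02 0.14 0.22 0.38 4.85 0.   5.66] 0.0 0.0
! 22 [0.9  1.35 1.75 0.36 4.09 1.92 4.2 ] 0.0 0.0
wp 22 [0.6722 0.0141 0.1266] [-1.09  0.9   0.94  2.07  1.75  0.34  1.13] max row 34.336569426778794 0.09433981132056604
[[[0, -13, 22], [0.0, 0.0, 0.0], 0], [[0, -13, 23], [0.0, 0.0, 0.0], 0], [[0, -13, 22], [0.0, 0.0, 0.0], 0], [[0, -13, 23], [0.0, 0.0, 0.0], 0], [[0, -14, 22], [0.0, 0.0, 0.0], 0]]
[[[-20, 26, 10], [0.0, -0.02, 0.04], 0], [[-19, 26, 10], [0.0, -0.03, 0.04], 0], [[-18, 27, 10], [0.0, -0.02, 0.04], 0], [[-16, 27, 11], [0.0, -0.03, 0.04], 0], [[-15, 28, 11], [0.0, -0.02, 0.05], 0]]
[[[-13, 29, 12], [0.0, -0.02, 0.04], 0], [[-12, 29, 12], [0.0, -0.03, 0.04], 0], [[-10, 30, 12], [0.0, -0.02, 0.04], 0], [[-9, 30, 12], [0.0, -0.03, 0.04], 0], [[-7, 31, 13], [0.0, -0.02, 0.04], 0]]
[[[-6, 31, 13], [0.0, -0.02, 0.04], 0], [[-3, -1, 1], [0.0, 0.07, 0.05], 0], [[-4, -1, 2], [0.0, 0.08, 0.04], 0], [[-3, -1, 1], [0.0, 0.07, 0.04], 0], [[-3, 0, 1], [0.0, 0.08, 0.05], 0]]
[[[-4, -1, 0], [0.0, 0.07, 0.04], 0], [[-3, 0, 1], [0.0, 0.08, 0.05], 0]]
```

```bash
python3 - <<'E'
from plan import *
import pour as pp
from search import *
from ev import box
p,M,q0=state()
LZ=lambda t:np.interp(t,[0,30,60,90,115],[.20,.175,.155,.135,.125])
for psi in(-15,0,15,30,45,60):
    q=q0
    for k in range(1,11):
        Mk=R.from_euler("z",np.radians(psi*k/10)).as_matrix()@M
        x=p+(pp.pose(0,np.radians(psi),LZ(0))[0]-p)*k/10+[0,0,.08*np.sin(np.pi*k/10)]
        q,e,w=ik(x,Mk,q)
    Q=[q];er=0;bx=9;mz=9
    for t in range(3,118,3):
        x,m=pp.pose(t,np.radians(psi),LZ(t));q,e,w=ik(x,m,q);Q.append(q);er=max(er,e,w)
        J=fk(q,P,S,True)[1];pts=[x-m[:,1]*c for c in(.08,.12,.16,.2,.24)]+[J[3]+(J[5]-J[3])*c for c in(.4,.6,.8,1)]
        bx=min(bx,min(box(a) for a in pts));mz=min(mz,min(a[2] for a in pts))
    Q=np.array(Q);dq=np.abs(np.diff(Q,axis=0))/np.radians(3)
    print(psi,"err",round(er,3),"q6min",Q[:,5].min().round(2),"gain",dq.max(0).round(1),"marg",min((Q-RG[:,0]).min(),(RG[:,1]-Q).min()).round(2),"rack",bx.round(3),"z",mz.round(3),Q[0].round(2),Q[-1].round(2))
E
```

```text
-15 err 0.0 q6min 0.66 gain [0.3 0.5 0.4 0.3 0.6 0.6 1.6] marg 0.06 rack 0.038 z 0.11 [-0.8   0.96  0.84  1.49  0.35  1.27  2.61] [-1.14  1.49  1.26  1.82  0.71  0.81  0.34]
0 err 0.0 q6min 0.38 gain [0.3 0.6 0.5 0.3 1.2 0.7 2.3] marg 0.06 rack 0.089 z 0.107 [-0.88  0.91  0.83  1.61  0.48  1.05  2.64] [-1.21  1.51  1.26  1.97  1.08  0.6  -0.08]
15 err 0.0 q6min 0.18 gain [0.3 0.9 1.  0.4 5.2 1.6 6.2] marg 0.06 rack 0.135 z 0.106 [-0.96  0.85  0.85  1.75  0.63  0.81  2.62] [-1.1   1.19  0.95  2.11  1.78  0.95 -0.62]
30 err 0.0 q6min 0.18 gain [0.6 1.1 1.4 0.5 5.7 1.5 6.5] marg 0.06 rack 0.155 z 0.106 [-1.05  0.82  0.91  1.9   0.83  0.55  2.56] [-0.75  0.89  0.48  2.22  2.2   1.46 -0.65]
45 err 0.0 q6min 0.18 gain [0.8 1.1 1.4 0.4 5.  1.2 5.7] marg 0.06 rack 0.161 z 0.106 [-1.2   0.9   1.11  2.05  1.11  0.18  2.36] [-0.4   0.8   0.13  2.31  2.6   1.73 -0.56]
60 err 0.0 q6min 0.48 gain [0.8 0.3 0.9 0.2 1.  0.8 1.4] marg 0.16 rack 0.167 z 0.106 [-0.93  0.58  0.68  2.2   2.14  0.48  1.68] [-0.07  0.8  -0.14  2.37  3.04  1.84 -0.4 ]
```

```bash
python3 - <<'E'
from plan import *
import pour as pp
p,M,q=state()
p1,M1=pp.pose(30,0,.19)
rows([(p+[0,0,.10],M,6),(p1,M1,14)],0)
E
```

```text
! 1 [0.46 1.66 0.98 2.7  1.28 1.87 0.06] 0.0 0.0
wp 6 [0.4325 0.2968 0.1349] [-1.42  0.87  0.73  1.68  0.26  1.44  2.32] max row 17.4928556845359 0.0
wp 20 [ 0.6722 -0.0256  0.1662] [-1.02  0.96  1.01  1.74  0.53  0.73  2.13] max row 29.68164415931166 0.044721359549995794
[[[0, -8, 14], [0.0, 0.0, 0.0], 0], [[0, -9, 15], [0.0, 0.0, 0.0], 0], [[0, -8, 14], [0.0, 0.0, 0.0], 0], [[0, -9, 15], [0.0, 0.0, 0.0], 0], [[0, -8, 14], [0.0, 0.0, 0.0], 0]]
[[[0, -8, 14], [0.0, 0.0, 0.0], 0], [[-17, 18, 14], [0.0, 0.03, 0.02], 0], [[-17, 20, 13], [0.0, 0.03, 0.02], 0], [[-17, 19, 13], [0.0, 0.04, 0.02], 0], [[-17, 20, 12], [0.0, 0.03, 0.02], 0]]
[[[-17, 20, 11], [0.0, 0.03, 0.01], 0], [[-17, 20, 11], [0.0, 0.03, 0.02], 0], [[-17, 21, 10], [0.0, 0.04, 0.02], 0], [[-17, 21, 10], [0.0, 0.03, 0.02], 0], [[-17, 22, 9], [0.0, 0.03, 0.02], 0]]
[[[-17, 21, 9], [0.0, 0.03, 0.02], 0], [[-16, 22, 8], [0.0, 0.04, 0.02], 0], [[-17, 23, 7], [0.0, 0.03, 0.02], 0], [[-16, 22, 7], [0.0, 0.03, 0.02], 0], [[-16, 24, 7], [0.0, 0.03, 0.01], 0]]
```

Call:
apply_moves(
  deltas=[
    [[0,-8,14],[0,0,0],0],
    [[0,-9,15],[0,0,0],0],
    [[0,-8,14],[0,0,0],0],
    [[0,-9,15],[0,0,0],0],
    [[0,-8,14],[0,0,0],0],
  ],
)

```text
time: 11.6
ee_pos: [0.4322, 0.2963, 0.1203]
tcp_rot: [0.002, -0.261, 0.965, -0.002]
force: [0.1, 0.1, -2.9]
opening: 0.0593
```

Call:
apply_moves(
  deltas=[
    [[0,-8,14],[0,0,0],0],
    [[-17,18,14],[0,0.03,0.02],0],
    [[-17,20,13],[0,0.03,0.02],0],
    [[-17,19,13],[0,0.04,0.02],0],
    [[-17,20,12],[0,0.03,0.02],0],
  ],
)

```text
time: 12.02
ee_pos: [0.5011, 0.203, 0.1451]
tcp_rot: [-0.071, -0.261, 0.962, -0.024]
force: [0.5, -0.0, -3.0]
opening: 0.0595
```

Call:
apply_moves(
  deltas=[
    [[-17,20,11],[0,0.03,0.01],0],
    [[-17,20,11],[0,0.03,0.02],0],
    [[-17,21,10],[0,0.04,0.02],0],
    [[-17,21,10],[0,0.03,0.02],0],
    [[-17,22,9],[0,0.03,0.02],0],
  ],
)

```text
time: 12.43
ee_pos: [0.5865, 0.0877, 0.1553]
tcp_rot: [-0.159, -0.258, 0.952, -0.046]
force: [1.0, 0.6, -2.2]
opening: 0.0593
```

```bash
python3 st.py; cat > p30.py <<'E'
from plan import *
import pour as pp
p1,M1=pp.pose(30,0,.19)
rows([(p1,M1,5)],0)
p1,M1=pp.pose(45,0,.17);p2,M2=pp.pose(60,0,.16)
print("lip of pose60",p2)
E
python3 p30.py
```

```text
12.4333 [0.5865 0.0877 0.1553] x [-0.945 -0.006 -0.327] y [ 0.171 -0.863 -0.476] z [-0.28  -0.506  0.816] yaw -179.6 0.05926363185254777 F [ 1.   0.6 -2.2] q [-1.23  0.96  0.84  1.74  0.38  1.11  2.19]
! 1 [0.82 0.72 1.3  0.64 1.37 2.29 0.01] 0.0 0.0
wp 5 [ 0.6722 -0.0252  0.1665] [-1.02  0.96  1.01  1.74  0.54  0.72  2.12] max row 28.930952282978865 0.044721359549995794
[[[-17, 21, 8], [0.0, 0.03, 0.02], 0], [[-16, 22, 8], [0.0, 0.03, 0.02], 0], [[-17, 22, 8], [0.0, 0.04, 0.02], 0], [[-16, 22, 7], [0.0, 0.03, 0.02], 0], [[-16, 23, 6], [0.0, 0.03, 0.02], 0]]
lip of pose60 [ 0.67759612 -0.02508457  0.16369728]
```

Call:
apply_moves(
  deltas=[
    [[-17,21,8],[0,0.03,0.02],0],
    [[-16,22,8],[0,0.03,0.02],0],
    [[-17,22,8],[0,0.04,0.02],0],
    [[-16,22,7],[0,0.03,0.02],0],
    [[-16,23,6],[0,0.03,0.02],0],
  ],
)

```text
time: 12.85
ee_pos: [0.6722, -0.0251, 0.1664]
tcp_rot: [-0.248, -0.252, 0.933, -0.073]
force: [0.8, 0.2, -2.9]
opening: 0.0592
```

```bash
python3 st.py; python3 - <<'E'
from plan import *
import pour as pp, cv2
W=[(*pp.pose(t,0,lz),n) for t,lz,n in((45,.17,5),(60,.16,5),(75,.148,6),(90,.138,6),(105,.13,5),(118,.125,5))]
rows(W,0)
f=H.r.grab_frame("scene");g=H.r.grab_frame("top")
cv2.imwrite("pics/p4.png",np.hstack([cv2.resize(a,None,fx=3,fy=3,interpolation=2) for a in(f["img"][110:260,270:400],g["img"][140:290,260:390])]))
E
```

```text
12.85 [ 0.6722 -0.0251  0.1664] x [-0.867 -0.011 -0.499] y [ 0.262 -0.862 -0.435] z [-0.425 -0.507  0.75 ] yaw -179.2 0.059210739327573696 F [ 0.8  0.2 -2.9] q [-1.11  1.01  0.95  1.79  0.48  0.83  2.08]
wp 5 [ 0.6769 -0.025   0.1599] [-1.1   1.09  1.14  1.81  0.52  0.55  1.85] max row 2.23606797749979 0.05916079783099616
wp 10 [ 0.677  -0.0251  0.1635] [-1.17  1.23  1.26  1.87  0.52  0.41  1.56] max row 2.23606797749979 0.05916079783099616
wp 16 [ 0.6754 -0.0253  0.1654] [-1.19  1.3   1.26  1.92  0.83  0.39  0.98] max row 2.23606797749979 0.05916079783099616
wp 22 [ 0.6685 -0.0248  0.1685] [-1.2   1.37  1.26  1.96  1.05  0.43  0.47] max row 2.23606797749979 0.05916079783099616
wp 27 [ 0.6593 -0.0254  0.1706] [-1.21  1.45  1.26  1.98  1.12  0.51  0.11] max row 2.449489742783178 0.05916079783099616
wp 32 [ 0.6495 -0.0246  0.1724] [-1.21  1.51  1.26  1.97  1.08  0.6  -0.1 ] max row 2.449489742783178 0.05916079783099616
[[[0, 1, -1], [0.0, 0.05, 0.03], 0], [[0, 1, -2], [0.0, 0.04, 0.02], 0], [[0, 0, -1], [0.0, 0.05, 0.03], 0], [[0, 1, -2], [0.0, 0.04, 0.02], 0], [[0, 1, -1], [0.01, 0.05
[... 306 characters left out ...]
], [[0, 0, 0], [-0.0, 0.03, 0.03], 0], [[0, 0, 1], [-0.0, 0.04, 0.02], 0]]
[[[0, 0, 0], [-0.0, 0.04, 0.02], 0], [[0, -1, 1], [-0.0, 0.04, 0.02], 0], [[0, -1, 1], [-0.0, 0.03, 0.02], 0], [[0, 0, 1], [-0.0, 0.04, 0.03], 0], [[-1, -1, 1], [0.0, 0.04, 0.02], 0]]
[[[0, 0, 1], [0.0, 0.04, 0.02], 0], [[-1, -1, 1], [0.0, 0.04, 0.02], 0], [[0, -1, 2], [0.0, 0.04, 0.03], 0], [[-1, -1, 1], [0.0, 0.05, 0.03], 0], [[0, -1, 2], [0.0, 0.04, 0.02], 0]]
[[[-1, 0, 1], [0.0, 0.05, 0.03], 0], [[-1, -1, 2], [0.0, 0.04, 0.02], 0], [[-1, -1, 1], [0.0, 0.04, 0.03], 0], [[-1, -1, 2], [0.0, 0.04, 0.02], 0], [[-1, -1, 2], [0.0, 0.04, 0.02], 0]]
[[[-1, -1, 1], [0.0, 0.04, 0.03], 0], [[-1, -1, 1], [0.0, 0.04, 0.02], 0]]
```

View pics/p4.png

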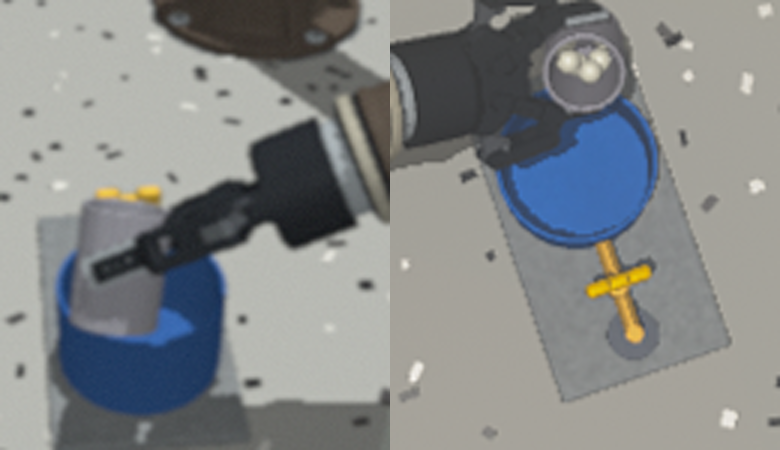

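The beaker mouth is at top pixel (325,164), with the balls visible and the mouth hanging over the far half of the pot. It sits about 5 mm to -y, so I'll correct that while tilting.

Call:
apply_moves(
  deltas=[
    [[0,0,-1],[0,0.05,0.03],0],
    [[0,0,-2],[0,0.04,0.02],0],
    [[0,-1,-1],[0,0.05,0.03],0],
    [[0,0,-1],[0,0.04,0.02],0],
    [[0,0,-1],[0.01,0.05,0.03],0],
  ],
)

```text
time: 13.37
ee_pos: [0.6742, -0.02, 0.1625]
tcp_rot: [-0.37, -0.238, 0.892, -0.102]
force: [0.0, 0.0, -2.7]
opening: 0.0592
```

Call:
apply_moves(
  deltas=[
    [[0,-1,0],[0,0.04,0.02],0],
    [[-1,0,1],[0,0.05,0.03],0],
    [[-1,-1,0],[0,0.04,0.03],0],
    [[-1,0,0],[0,0.05,0.02],0],
    [[0,0,1],[0,0.04,0.03],0],
  ],
)

```text
time: 13.78
ee_pos: [0.6744, -0.0186, 0.1662]
tcp_rot: [-0.48, -0.224, 0.838, -0.133]
force: [0.0, -0.2, -2.3]
opening: 0.059
```

```bash
cat > p60.py <<'E'
from plan import *
import pour as pp
pp.POT=np.array([.599,0.0])
p,M,q=state();b=M@pp.G.T@[0,0,1];base=p+M@pp.BK
print("tilt",np.degrees(np.arccos(b[2])),"axis",b.round(3),"mouth",(base+b*.08).round(3))
import sys
W=[(*pp.pose(t,0,lz),n) for t,lz,n in((75,.152,6),(90,.145,6),(105,.14,6),(117,.135,5)) if t>float(sys.argv[1])]
rows(W,0)
J=fk(q,P,S,True)[1];print("wrist",J[5],J[3])
E
python3 st.py; python3 p60.py 62
```

```text
13.7833 [ 0.6744 -0.0186  0.1662] x [-0.504 -0.009 -0.864] y [ 0.438 -0.864 -0.247] z [-0.745 -0.503  0.439] yaw -179.0 0.05903082652082962 F [ 0.  -0.2 -2.3] q [-1.29  1.28  1.18  1.93  0.43  0.56  1.56]
tilt 59.924676930539356 axis [-0.865  0.001  0.501] mouth [0.636 0.002 0.188]
wp 6 [ 0.6746 -0.0204  0.1694] [-1.19  1.29  1.26  1.92  0.82  0.4   0.99] max row 1.4142135623730951 0.044721359549995794
wp 12 [ 0.6682 -0.02    0.1754] [-1.21  1.35  1.26  1.96  1.04  0.44  0.5 ] max row 1.7320508075688772 0.05
wp 18 [ 0.6595 -0.02    0.1806] [-1.21  1.43  1.26  1.97  1.12  0.53  0.13] max row 3.0 0.05
wp 23 [ 0.6505 -0.0201  0.1817] [-1.21  1.48  1.26  1.96  1.08  0.61 -0.05] max row 3.0 0.05
[[[-1, 0, 0], [0.0, 0.04, 0.02], 0], [[0, 0, 1], [0.0, 0.04, 0.02], 0], [[-1, 0, 0], [0.0, 0.03, 0.03], 0], [[0, 0, 0], [0.0, 0.04, 0.02], 0], [[-1, 1, 0], [0.0, 0.04, 0.02], 0]]
[[[0, 0, 1], [0.0, 0.04, 0.02], 0], [[-1, -1, 1], [0.0, 0.04, 0.02], 0], [[0, 0, 1], [0.0, 0.03, 0.02], 0], [[-1, -1, 1], [0.0, 0.04, 0.03], 0], [[-1, -1, 1], [0.0, 0.04, 0.02], 0]]
[[[-1, 0, 1], [0.0, 0.04, 0.02], 0], [[-1, -1, 1], [0.0, 0.03, 0.02], 0], [[0, -1, 1], [0.0, 0.04, 0.03], 0], [[-1, 0, 1], [0.0, 0.04, 0.02], 0], [[-2, -1, 2], [0.0, 0.04, 0.02], 0]]
[[[-1, -1, 1], [0.0, 0.03, 0.02], 0], [[-1, 0, 1], [0.0, 0.04, 0.02], 0], [[-1, -1, 1], [0.0, 0.04, 0.03], 0], [[-1, -1, 2], [0.0, 0.04, 0.02], 0], [[-1, -1, 1], [0.0, 0.03, 0.02], 0]]
[[[0, -1, 2], [0.01, 0.04, 0.02], 0], [[-1, 0, 1], [-0.0, 0.03, 0.02], 0], [[-1, -1, 1], [-0.0, 0.04, 0.02], 0]]
wrist [0.53457131 0.24846107 0.15700085] [0.23111918 0.45956792 0.33527012]
```

Call:
apply_moves(
  deltas=[
    [[-1,0,0],[0,0.04,0.02],0],
    [[0,0,1],[0,0.04,0.02],0],
    [[-1,0,0],[0,0.03,0.03],0],
    [[0,0,0],[0,0.04,0.02],0],
    [[-1,1,0],[0,0.04,0.02],0],
  ],
)

```text
time: 14.2
ee_pos: [0.6751, -0.0198, 0.1682]
tcp_rot: [-0.568, -0.209, 0.78, -0.157]
force: [-0.6, -1.1, -2.5]
opening: 0.0593
```

Call:
apply_moves(
  deltas=[
    [[0,0,1],[0,0.04,0.02],0],
    [[-1,-1,1],[0,0.04,0.02],0],
    [[0,0,1],[0,0.03,0.02],0],
    [[-1,-1,1],[0,0.04,0.03],0],
    [[-1,-1,1],[0,0.04,0.02],0],
  ],
)

```text
time: 14.62
ee_pos: [0.6701, -0.0199, 0.1722]
tcp_rot: [-0.65, -0.191, 0.713, -0.18]
force: [0.5, -0.4, -2.3]
opening: 0.0594
```

```bash
python3 st.py; python3 p60.py 89; python3 - <<'E'
from h import *
f=r.grab_frame("scene");g=r.grab_frame("top")
cv2.imwrite("pics/p5.png",np.hstack([cv2.resize(a,None,fx=3,fy=3,interpolation=2) for a in(f["img"][110:260,270:400],g["img"][140:290,260:390])]))
E
```

```text
14.6167 [ 0.6701 -0.0199  0.1722] x [-0.09  -0.008 -0.996] y [ 0.504 -0.863 -0.039] z [-0.859 -0.506  0.082] yaw -174.9 0.05937049649968134 F [ 0.5 -0.4 -2.3] q [-1.37  1.55  1.29  1.99  0.37  0.47  1.12]
tilt 84.98021737009773 axis [-0.996 -0.002  0.087] mouth [0.626 0.    0.176]
! 1 [1.97 2.54 0.35 0.43 7.64 0.5  6.2 ] 0.0 0.0
wp 6 [ 0.668  -0.02    0.1753] [-1.21  1.35  1.26  1.96  1.05  0.44  0.49] max row 1.4142135623730951 0.02
wp 12 [ 0.6594 -0.02    0.1804] [-1.21  1.43  1.26  1.97  1.12  0.53  0.13] max row 2.449489742783178 0.05
wp 17 [ 0.6501 -0.0201  0.1824] [-1.21  1.48  1.26  1.96  1.08  0.61 -0.05] max row 2.449489742783178 0.05
[[[0, 0, 0], [0.0, 0.01, 0.01], 0], [[-1, 0, 1], [0.0, 0.02, 0.0], 0], [[0, 0, 0], [0.0, 0.01, 0.01], 0], [[-1, 0, 0], [0.0, 0.01, 0.01], 0], [[0, -1, 0], [0.0, 0.01, 0.01], 0]]
[[[-1, 0, 1], [0.0, 0.02, 0.0], 0], [[-1, 0, 1], [0.0, 0.03, 0.03], 0], [[-1, -1, 1], [0.0, 0.04, 0.02], 0], [[-1, -1, 1], [0.0, 0.04, 0.02], 0], [[-1, -1, 2], [0.0, 0.04, 0.02], 0]]
[[[-1, 0, 1], [0.0, 0.03, 0.02], 0], [[-1, -1, 1], [0.0, 0.04, 0.03], 0], [[-1, -1, 2], [0.0, 0.04, 0.02], 0], [[-1, -1, 1], [0.01, 0.03, 0.02], 0], [[-1, 0, 1], [-0.0, 0.04, 0.02], 0]]
[[[-1, -1, 2], [-0.0, 0.04, 0.02], 0], [[-1, -1, 1], [-0.0, 0.03, 0.02], 0]]
wrist [0.51001721 0.24915602 0.09972249] [0.2033477  0.50047952 0.20560591]
```

View pics/p5.png

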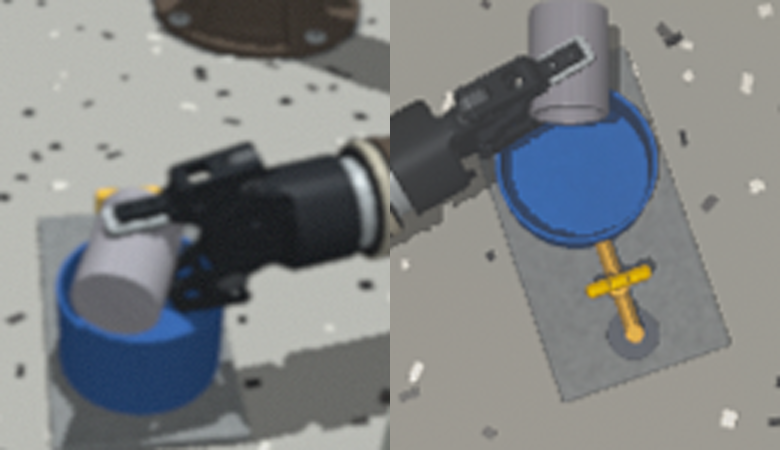

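At this point the beaker lies at 85° tilt with its mouth (top 323,178) over the pot. No balls are out yet. The measured joints have drifted from my model's, so I'll refit it with the newer states before tilting further.

```bash
cat > fit2.py <<'E'
from kin import *
import kin, h as H
o=H.r.observe()
def rm(y): y=np.radians(y);return np.array([[np.cos(y),0,-np.sin(y)],[np.sin(y),0,np.cos(y)],[0,-1,0]])
def xy(x,y): x,y=np.array(x),np.array(y);return np.c_[x,y,np.cross(x,y)]
D=[([-1.238,.434,.025,1.573,-.012,1.134,-.075],[.264,.567,.231],rm(65.05)),
([-.26,.31,.29,1.96,-.11,.89,1.62],[.5,-.0377,.1673],rm(88)),
([-.22,.45,.25,2.05,-.18,.66,1.68],[.5065,-.0388,.0746],rm(87.9)),
([-.48,.5,.61,2.07,-.44,.7,.70],[.5053,-.0403,.0746],rm(16)),
([-1.05,.24,.68,2.0,-.19,.97,.02],[.442,.1771,.2075],rm(16.9)),
([-1.36,1.15,.62,.96,.08,1.96,2.31],[.4279,.4573,.1579],xy([-1,.007,-.014],[.001,-.859,-.512])),
([-1.37,1.14,.61,1.2,.09,1.75,2.29],[.4311,.3905,.0943],xy([-1,.002,-.006],[.001,-.864,-.504])),
([-1.35,1.13,.6,1.47,.1,1.49,2.27],[.4322,.2969,.0354],xy([-1,-.007,.003],[.004,-.864,-.504])),
([-1.23,.96,.84,1.74,.38,1.11,2.19],[.5865,.0877,.1553],xy([-.945,-.006,-.327],[.171,-.863,-.476])),
([-1.11,1.01,.95,1.79,.48,.83,2.08],[.6722,-.0251,.1664],xy([-.867,-.011,-.499],[.262,-.862,-.435])),
([-1.29,1.28,1.18,1.93,.43,.56,1.56],[.6744,-.0186,.1662],xy([-.504,-.009,-.864],[.438,-.864,-.247])),
(o["qpos"],o["ee_pos"],R.from_quat(o["tcp_rot"]).as_matrix())]
# general: offsets on joints too
def fkg(v,q): return fk(np.array(q)+v[12:19],v[:12],S)
def res(v):
    e=[]
    for q,x,M in D: T=fkg(v,q);e+=list((T[:3,3]-x)*5)+list((T[:3,:3]-M).ravel())
    return np.array(e+list((v[:12]-P)*.003)+list(v[12:]*.01))
for nm,v in(("old",np.r_[P,np.zeros(7)]),):
    print(np.array([np.r_[(fkg(v,q)[:3,3]-x)*1000,np.degrees(R.from_matrix(fkg(v,q)[:3,:3].T@M).magnitude())] for q,x,M in D]).round(0))
z=least_squares(res,v);v=z.x;print(z.cost,v.round(3).tolist())
print(np.array([np.r_[(fkg(v,q)[:3,3]-x)*1000,np.degrees(R.from_matrix(fkg(v,q)[:3,:3].T@M).magnitude())] for q,x,M in D]).round(0))
q=np.array(o["qpos"]);print([a.round(3) for a in fk(q+v[12:],v[:12],S,True)[1]])
E
python3 fit2.py
```

```text
[[  3.  -2.  -0.   0.]
 [  7.   2.   1.   0.]
 [  1.   5.  -1.   0.]
 [ -3.  -0.  -0.   0.]
 [ -2.  -2.  -1.   1.]
 [  6.  67. -41.   5.]
 [  2.  71. -39.   5.]
 [ -2.  70. -41.   5.]
 [-33.  63. -47.   6.]
 [-52.  60. -52.   5.]
 [-64.  53. -60.   6.]
 [-71.  54. -75.   7.]]
0.01626609877766915 [-0.005, 0.242, 0.008, 0.796, -0.011, 1.213, -0.017, 1.567, -0.038, -0.01, -0.028, 3.093, -0.006, -0.022, 0.035, 0.019, 0.018, -0.015, -0.004]
[[ -9.   7.   3.   2.]
 [  5.   5.   2.   2.]
 [  7.   9.  -2.   2.]
 [  2.  -6.  -1.   2.]
 [ -4. -10.  -1.   1.]
 [ -2.   1.  -2.   1.]
 [ -1.   4.  -0.   1.]
 [ -1.   2.  -5.   1.]
 [ -5.  -7.   1.   1.]
 [ -7.  -4.   1.   1.]
 [  1.  -2.   4.   2.]
 [  1.   4.   0.   2.]]
[array([0., 0., 0.]), array([-0.001, -0.004,  0.242]), array([-0.055, -0.241,  0.266]), array([0.165, 0.525, 0.286]), array([-0.435,  1.014,  0.475]), array([0.495, 0.291, 0.185]), array([-0.087,  1.355,  0.218])]
```

Call:
apply_moves(
  deltas=[
    [[-1,0,1],[0,0.04,0.02],0],
    [[-1,-1,1],[0,0.04,0.02],0],
    [[-1,0,1],[0,0.04,0.02],0],
  ],
)

```text
time: 14.97
ee_pos: [0.6673, -0.0207, 0.176]
tcp_rot: [0.697, 0.182, -0.668, 0.189]
force: [-0.4, 0.1, -2.4]
opening: 0.0588
```

```bash
python3 st.py; cat >> kin.py <<'E'
V=np.array([-0.005,0.242,0.008,0.796,-0.011,1.213,-0.017,1.567,-0.038,-0.01,-0.028,3.093,-0.006,-0.022,0.035,0.019,0.018,-0.015,-0.004])
P=V[:12].tolist();_f=fk
def fk(q,p,s,full=False): return _f(np.array(q)+V[12:],p,s,full)
E
python3 p60.py 100|head -4
```

```text
14.9667 [ 0.6673 -0.0207  0.176 ] x [ 0.043  0.002 -0.999] y [ 0.505 -0.863  0.02 ] z [-0.862 -0.506 -0.038] yaw 2.1 0.058774807104390155 F [-0.4  0.1 -2.4] q [-1.38  1.61  1.3   1.99  0.37  0.48  0.97]
tilt 92.60939108457109 axis [-0.999 -0.002 -0.046] mouth [ 0.623 -0.001  0.174]
! 1 [0.06 0.47 0.47 0.35 2.21 0.11 2.74] 0.0 0.0
wp 6 [ 0.6594 -0.0203  0.181 ] [-1.38  1.65  1.26  2.    0.57  0.53  0.53] max row 1.7320508075688772 0.03605551275463989
wp 11 [ 0.6503 -0.0203  0.1821] [-1.38  1.73  1.26  1.98  0.54  0.6   0.33] max row 2.449489742783178 0.044721359549995794
```

Call:
apply_moves(
  deltas=[
    [[-1,0,1],[0,0.03,0.02],0],
    [[-1,-1,1],[0,0.03,0.02],0],
    [[-1,-1,1],[0,0.03,0.02],0],
    [[-1,0,1],[0,0.03,0.02],0],
    [[-1,-1,1],[0,0.03,0.02],0],
  ],
)

```text
time: 15.38
ee_pos: [0.661, -0.0208, 0.1802]
tcp_rot: [0.753, 0.16, -0.604, 0.208]
force: [-0.5, -0.3, -2.8]
opening: 0.0592
```

```bash
python3 st.py;  python3 p60.py 110|head -4;python3 - <<'E'
from h import *
f=r.grab_frame("scene");g=r.grab_frame("top")
cv2.imwrite("pics/p6.png",np.hstack([cv2.resize(a,None,fx=3,fy=3,interpolation=2) for a in(f["img"][110:260,270:400],g["img"][140:290,260:390])]))
E
```

```text
15.3833 [ 0.661  -0.0208  0.1802] x [ 0.22  -0.009 -0.975] y [ 0.492 -0.863  0.119] z [-0.842 -0.506 -0.185] yaw -2.4 0.059211981011851704 F [-0.5 -0.3 -2.8] q [-1.39  1.7   1.3   1.97  0.38  0.53  0.76]
tilt 102.89032367016878 axis [-0.975 -0.002 -0.223] mouth [ 0.617 -0.001  0.17 ]
! 1 [0.1  0.56 0.53 0.4  2.24 0.06 2.89] 0.0 0.0
wp 5 [ 0.65   -0.0196  0.1818] [-1.38  1.73  1.26  1.98  0.54  0.6   0.34] max row 2.449489742783178 0.05830951894845301
[[[-1, -1, 2], [0.0, 0.04, 0.02], 0], [[-1, -1, 1], [0.0, 0.05, 0.03], 0], [[-1, -1, 2], [0.0, 0.04, 0.02], 0], [[-1, -1, 2], [0.0, 0.04, 0.03], 0], [[-1, -2, 1], [0.0, 0.04, 0.02], 0]]
```

View pics/p6.png

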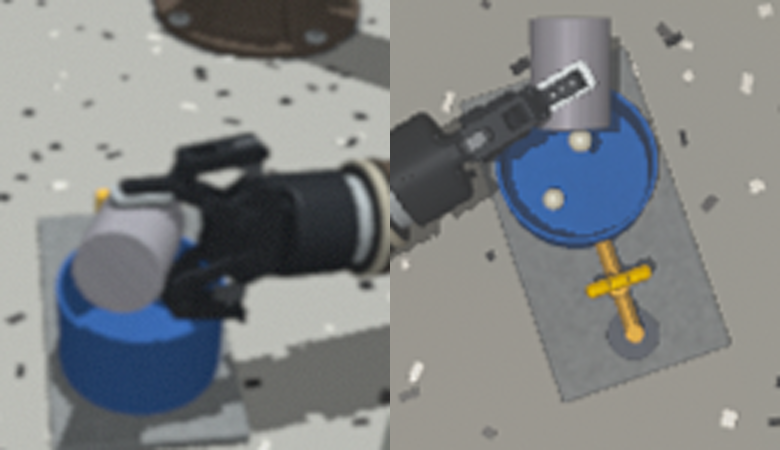

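Two balls are out: one lies in the pot at crop (553,198) and one is at the lip. I'll let it pour and add tilt gently.

Call:
apply_moves(
  deltas=[
    [[0,0,0],[0,0,0],0],
    [[0,0,0],[0,0,0],0],
    [[-1,0,1],[0,0.02,0.01],0],
    [[0,-1,1],[0,0.02,0.01],0],
    [[0,0,0],[0,0,0],0],
  ],
)

```text
time: 15.9
ee_pos: [0.6581, -0.0215, 0.1803]
tcp_rot: [0.767, 0.156, -0.586, 0.21]
force: [-0.4, -0.6, -1.4]
opening: 0.0591
```

Call:
apply_moves(
  deltas=[
    [[-1,0,1],[0,0.02,0.01],0],
    [[0,-1,1],[0,0.02,0.01],0],
    [[0,0,0],[0,0,0],0],
    [[0,0,0],[0,0,0],0],
    [[0,0,0],[0,0,0],0],
  ],
)

```text
time: 16.32
ee_pos: [0.6559, -0.0216, 0.1809]
tcp_rot: [0.779, 0.153, -0.569, 0.213]
force: [0.6, 0.0, -1.6]
opening: 0.0593
```

```bash
python3 st.py;  python3 p60.py 116|egrep "tilt|wrist";python3 - <<'E'
from h import *
f=r.grab_frame("scene");g=r.grab_frame("top")
cv2.imwrite("pics/p7.png",np.hstack([cv2.resize(a,None,fx=3,fy=3,interpolation=2) for a in(f["img"][110:260,270:400],g["img"][140:290,260:390])]))
E
```

```text
16.3167 [ 0.6559 -0.0216  0.1809] x [ 0.306 -0.004 -0.952] y [ 0.481 -0.862  0.159] z [-0.822 -0.507 -0.262] yaw -0.8 0.05931427917595453 F [ 0.6  0.  -1.6] q [-1.4   1.73  1.31  1.97  0.38  0.56  0.66]
tilt 107.97780979737233 axis [-0.951 -0.003 -0.309] mouth [ 0.613 -0.002  0.167]
wrist [0.49044383 0.29394476 0.11974798] [0.1508664  0.52734981 0.1865047 ]
```

View pics/p7.png

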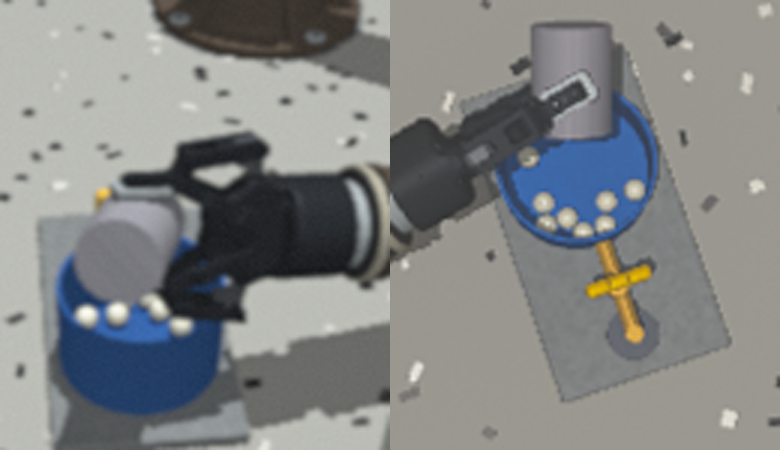

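All eight balls are in the pot. In the top crop they are at (530,155), (543,202), (545,223), (567,217), (583,231), (606,201), (606,223) and (634,190). The load has dropped to the empty-beaker weight. I'll bring the beaker back along the same path.

```bash
python3 - <<'E'
from plan import *
import pour as pp
pp.POT=np.array([.599,0.0])
p,M,q=state();g=np.array(json.load(open("grasp.json"))["p"])
rows([(p+[0,0,.03],M,3),(*pp.pose(60,0,.185),16),(*pp.pose(30,0,.21),8),(g+[0,0,.10],pp.G,16)],0)
E
```

```text
! 1 [0.18 1.12 0.55 0.5  2.78 0.13 2.57] 0.0 0.0
wp 3 [ 0.656  -0.0218  0.2115] [-1.38  1.59  1.26  2.02  0.68  0.56  0.42] max row 10.63014581273465 0.0
wp 19 [ 0.6775 -0.0204  0.1891] [-1.21  1.07  1.    1.93  0.81  0.69  1.26] max row 10.63014581273465 0.05830951894845301
wp 27 [ 0.6719 -0.0206  0.1864] [-1.01  0.87  0.75  1.76  0.69  0.95  1.93] max row 10.63014581273465 0.07211102550927978
wp 43 [0.432  0.2968 0.1354] [-1.25  0.93  0.42  1.47  0.29  1.63  2.2 ] max row 25.80697580112788 0.07211102550927978
[[[-10, 2, -3], [0.0, 0.0, 0.0], 0], [[-9, 1, -2], [0.0, 0.0, 0.0], 0], [[-10, 2, -3], [0.0, 0.0, 0.0], 0], [[2, 0, -1], [-0.0, -0.05, -0.03], 0], [[2, 1, -1], [-0.0, -0.04, -0.02], 0]]
[[[2, 0, -1], [-0.0, -0.05, -0.03], 0], [[1, 0, -1], [-0.0, -0.04, -0.03], 0], [[2, 1, -1], [-0.0, -0.05, -0.02], 0], [[1, 0, -1], [-0.0, -0.04, -0.03], 0], [[2, 1, -1], [-0.0, -0.05, -0.02], 0]]
[[[1, 1, -1], [-0.0, -0.04, -0.03], 0], [[1, 0, -2], [-0.0, -0.05, -0.03], 0], [[1, 1, -1], [-0.0, -0.04, -0.02], 0], [[1, 1, -1], [-0.0, -0.05, -0.03], 0], [[1, 1, -2], [-0.0, -0.04, -0.03], 0]]
[[[1,
[... 425 characters left out ...]
 0, 1], [-0.01, -0.06, -0.03], 0], [[14, -20, -7], [0.0, -0.03, -0.02], 0], [[15, -19, -6], [0.0, -0.02, -0.02], 0], [[14, -19, -7], [0.0, -0.03, -0.01], 0]]
[[[15, -19, -7], [0.0, -0.03, -0.02], 0], [[15, -19, -8], [0.0, -0.03, -0.02], 0], [[15, -18, -8], [0.0, -0.03, -0.01], 0], [[15, -18, -9], [0.0, -0.02, -0.02], 0], [[16, -18, -9], [0.0, -0.03, -0.02], 0]]
[[[15, -17, -9], [0.0, -0.03, -0.01], 0], [[15, -18, -10], [0.0, -0.03, -0.02], 0], [[15, -17, -10], [0.0, -0.03, -0.02], 0], [[15, -16, -11], [0.0, -0.03, -0.01], 0], [[16, -17, -11], [0.0, -0.02, -0.02], 0]]
[[[15, -16, -12], [0.0, -0.03, -0.02], 0], [[15, -16, -12], [0.0, -0.03, -0.01], 0], [[15, -16, -12], [0.0, -0.03, -0.02], 0]]
```

Call:
apply_moves(
  deltas=[
    [[-10,2,-3],[0,0,0],0],
    [[-9,1,-2],[0,0,0],0],
    [[-10,2,-3],[0,0,0],0],
    [[2,0,-1],[0,-0.05,-0.03],0],
    [[2,1,-1],[0,-0.04,-0.02],0],
  ],
)

```text
time: 16.83
ee_pos: [0.6591, -0.0217, 0.2089]
tcp_rot: [0.749, 0.163, -0.609, 0.206]
force: [0.6, 0.6, -0.7]
opening: 0.0592
```

Call:
apply_moves(
  deltas=[
    [[2,0,-1],[0,-0.05,-0.03],0],
    [[1,0,-1],[0,-0.04,-0.03],0],
    [[2,1,-1],[0,-0.05,-0.02],0],
    [[1,0,-1],[0,-0.04,-0.03],0],
    [[2,1,-1],[0,-0.05,-0.02],0],
  ],
)

```text
time: 17.25
ee_pos: [0.6652, -0.021, 0.2012]
tcp_rot: [-0.662, -0.187, 0.703, -0.183]
force: [-1.0, 0.1, -1.8]
opening: 0.0593
```

Call:
apply_moves(
  deltas=[
    [[1,1,-1],[0,-0.04,-0.03],0],
    [[1,0,-2],[0,-0.05,-0.03],0],
    [[1,1,-1],[0,-0.04,-0.02],0],
    [[1,1,-1],[0,-0.05,-0.03],0],
    [[1,1,-2],[0,-0.04,-0.03],0],
  ],
)

```text
time: 17.67
ee_pos: [0.6719, -0.0212, 0.1945]
tcp_rot: [-0.565, -0.211, 0.783, -0.153]
force: [0.7, -0.3, -0.8]
opening: 0.0594
```

Call:
apply_moves(
  deltas=[
    [[1,0,-2],[0,-0.05,-0.02],0],
    [[1,1,-1],[0,-0.04,-0.03],0],
    [[1,1,-2],[0,-0.05,-0.02],0],
    [[0,1,-1],[0,-0.04,-0.03],0],
    [[1,0,0],[0,-0.06,-0.03],0],
  ],
)

```text
time: 18.08
ee_pos: [0.6767, -0.0208, 0.1883]
tcp_rot: [-0.453, -0.227, 0.853, -0.126]
force: [-0.4, -0.2, -1.3]
opening: 0.059
```

```bash
cat > back.py <<'E'
from plan import *
import pour as pp
pp.POT=np.array([.599,0.0])
p,M,q=state();g=np.array(json.load(open("grasp.json"))["p"])
b=M@pp.G.T@[0,0,1];print("tilt",np.degrees(np.arccos(b[2])),(p+M@pp.BK).round(3))
rows([(*pp.pose(30,0,.215),7),(g+[0,0,.10],pp.G,16)],0)
E
python3 st.py;python3 back.py
```

```text
18.0833 [ 0.6767 -0.0208  0.1883] x [-0.558 -0.009 -0.83 ] y [ 0.421 -0.865 -0.273] z [-0.715 -0.502  0.486] yaw -179.1 0.05895035590518165 F [-0.4 -0.2 -1.3] q [-1.22  1.09  1.02  1.91  0.71  0.7   1.43]
tilt 56.26548336370692 [ 0.706 -0.001  0.169]
wp 7 [ 0.6724 -0.0203  0.1911] [-1.04  0.89  0.81  1.76  0.64  0.93  1.98] max row 1.7320508075688772 0.06782329983125268
wp 23 [0.4325 0.2968 0.1358] [-1.29  0.94  0.48  1.47  0.26  1.62  2.24] max row 25.709920264364882 0.06782329983125268
[[[0, 0, 1], [-0.0, -0.06, -0.03], 0], [[0, -1, 0], [-0.0, -0.05, -0.04], 0], [[0, 0, 1], [-0.0, -0.06, -0.03], 0], [[0, -1, 0], [-0.0, -0.06, -0.03], 0], [[0, 0, 1], [-0.0, -0.05, -0.04], 0]]
[[[1, -1, 1], [-0.01, -0.06, -0.03], 0], [[0, 0, 0], [0.0, -0.06, -0.03], 0], [[15, -20, -6], [0.0, -0.02, -0.02], 0], [[14, -19, -7], [0.0, -0.03, -0.02], 0], [[15, -19, -7], [0.0, -0.03, -0.01], 0]]
[[[15, -18, -7], [0.0, -0.03, -0.02], 0], [[15, -19, -8], [0.0, -0.03, -0.02], 0], [[16, -18, -9], [0.0, -0.02, -0.01], 0], [[15, -18, -9], [0.0, -0.03, -0.02], 0], [[15, -17, -9], [0.0, -0.03, -0.01], 0]]
[[[15, -18, -10], [0.0, -0.03, -0.02], 0], [[16, -17, -10], [0.0, -0.03, -0.02], 0], [[15, -17, -10], [0.0, -0.03, -0.01], 0], [[15, -17, -11], [0.0, -0.02, -0.02], 0], [[15, -16, -12], [0.0, -0.03, -0.02], 0]]
[[[15, -16, -11], [0.0, -0.03, -0.01], 0], [[15, -16, -13], [0.0, -0.03, -0.02], 0], [[15, -16, -12], [0.0, -0.03, -0.02], 0]]
```

Call:
apply_moves(
  deltas=[
    [[0,0,1],[0,-0.06,-0.03],0],
    [[0,-1,0],[0,-0.05,-0.04],0],
    [[0,0,1],[0,-0.06,-0.03],0],
    [[0,-1,0],[0,-0.06,-0.03],0],
    [[0,0,1],[0,-0.05,-0.04],0],
  ],
)

```text
time: 18.5
ee_pos: [0.6735, -0.0205, 0.1904]
tcp_rot: [-0.308, -0.245, 0.916, -0.084]
force: [0.0, -0.2, -1.1]
opening: 0.0592
```

Call:
apply_moves(
  deltas=[
    [[1,-1,1],[-0.01,-0.06,-0.03],0],
    [[0,0,0],[0,-0.06,-0.03],0],
    [[15,-20,-6],[0,-0.02,-0.02],0],
    [[14,-19,-7],[0,-0.03,-0.02],0],
    [[15,-19,-7],[0,-0.03,-0.01],0],
  ],
)

```text
time: 18.92
ee_pos: [0.627, 0.0392, 0.1813]
tcp_rot: [-0.203, -0.256, 0.943, -0.058]
force: [0.5, 0.3, -1.1]
opening: 0.0592
```

Call:
apply_moves(
  deltas=[
    [[15,-18,-7],[0,-0.03,-0.02],0],
    [[15,-19,-8],[0,-0.03,-0.02],0],
    [[16,-18,-9],[0,-0.02,-0.01],0],
    [[15,-18,-9],[0,-0.03,-0.02],0],
    [[15,-17,-9],[0,-0.03,-0.01],0],
  ],
)

```text
time: 19.33
ee_pos: [0.5517, 0.1387, 0.1628]
tcp_rot: [-0.125, -0.259, 0.957, -0.039]
force: [1.0, -0.7, -0.7]
opening: 0.0592
```

Call:
apply_moves(
  deltas=[
    [[15,-18,-10],[0,-0.03,-0.02],0],
    [[16,-17,-10],[0,-0.03,-0.02],0],
    [[15,-17,-10],[0,-0.03,-0.01],0],
    [[15,-17,-11],[0,-0.02,-0.02],0],
    [[15,-16,-12],[0,-0.03,-0.02],0],
  ],
)

```text
time: 19.75
ee_pos: [0.4766, 0.2382, 0.1451]
tcp_rot: [-0.046, -0.261, 0.964, -0.014]
force: [1.4, 0.9, -1.4]
opening: 0.0593
```

Call:
apply_moves(
  deltas=[
    [[15,-16,-11],[0,-0.03,-0.01],0],
    [[15,-16,-13],[0,-0.03,-0.02],0],
    [[15,-16,-12],[0,-0.03,-0.02],0],
    [[0,0,0],[0,0,0],0],
  ],
)

```text
time: 20.08
ee_pos: [0.4301, 0.301, 0.1334]
tcp_rot: [0.006, -0.262, 0.965, -0.004]
force: [-0.6, 1.0, -2.4]
opening: 0.0587
```

```bash
cat > down.py <<'E'
from plan import *
import pour as pp, sys
p,M,q=state();g=np.array(json.load(open("grasp.json"))["p"])
b=M@pp.G.T@[0,0,1];print("tilt",np.degrees(np.arccos(b[2])),"underside",(p+M@pp.BK).round(4))
rows([(g+[0,0,.02],pp.G,6),(g+[0,0,.002],pp.G,4)],0)
E
python3 st.py;python3 down.py
```

```text
20.0833 [0.4301 0.301  0.1334] x [-1.   -0.01  0.01] y [ 0.004 -0.862 -0.506] z [ 0.013 -0.506  0.862] yaw -179.4 0.05866197706903012 F [-0.6  1.  -2.4] q [-1.3   0.96  0.48  1.46  0.24  1.63  2.23]
tilt 0.40687346298381555 underside [0.4298 0.3212 0.098 ]
wp 6 [0.4326 0.2968 0.0556] [-1.28  1.04  0.47  1.48  0.22  1.52  2.19] max row 13.076696830622021 0.01
wp 10 [0.4326 0.2972 0.0372] [-1.27  1.07  0.46  1.48  0.21  1.5   2.18] max row 13.076696830622021 0.01
[[[0, 7, -11], [0.0, 0.0, 0.0], 0], [[-1, 7, -11], [0.0, 0.0, 0.0], 0], [[0, 7, -11], [0.0, 0.0, 0.0], 0], [[-1, 8, -10], [0.0, 0.01, 0.0], 0], [[0, 7, -11], [0.0, -0.0, 0.0], 0]]
[[[-1, 7, -11], [0.0, -0.0, 0.0], 0], [[0, 2, -4], [0.0, -0.0, 0.0], 0], [[0, 3, -4], [0.0, -0.0, 0.0], 0], [[0, 2, -4], [0.0, -0.0, 0.0], 0], [[0, 2, -4], [0.0, -0.0, 0.0], 0]]
```

Call:
apply_moves(
  deltas=[
    [[0,7,-11],[0,0,0],0],
    [[-1,7,-11],[0,0,0],0],
    [[0,7,-11],[0,0,0],0],
    [[-1,8,-10],[0,0,0],0],
    [[0,7,-11],[0,0,0],0],
  ],
)

```text
time: 20.5
ee_pos: [0.4348, 0.2918, 0.0689]
tcp_rot: [0.003, -0.261, 0.965, -0.002]
force: [-0.1, 0.1, -1.3]
opening: 0.0592
```

Call:
apply_moves(
  deltas=[
    [[-1,7,-11],[0,0,0],0],
    [[0,2,-4],[0,0,0],0],
    [[0,3,-4],[0,0,0],0],
    [[0,2,-4],[0,0,0],0],
    [[0,0,0],[0,0,0],0],
  ],
)

```text
time: 20.92
ee_pos: [0.4353, 0.2928, 0.0428]
tcp_rot: [0.003, -0.261, 0.965, -0.002]
force: [-1.2, 0.6, -1.2]
opening: 0.0591
```

```bash
python3 st.py; python3 down.py|head -1
```

```text
20.9167 [0.4353 0.2928 0.0428] x [-1.    -0.006  0.005] y [ 0.003 -0.864 -0.504] z [ 0.007 -0.504  0.864] yaw -179.6 0.05909653307556308 F [-1.2  0.6 -1.2] q [-1.28  1.08  0.46  1.46  0.21  1.51  2.18]
tilt 0.1043498912349145 underside [0.4352 0.3129 0.0073]
```

Call:
apply_moves(
  deltas=[
    [[0,1,-2],[0,0,0],0],
    [[0,1,-2],[0,0,0],0],
    [[0,1,-2],[0,0,0],0],
    [[0,0,0],[0,0,0],0],
  ],
)

```text
time: 21.25
ee_pos: [0.4353, 0.2934, 0.0364]
tcp_rot: [0.003, -0.261, 0.965, -0.002]
force: [-0.5, -1.0, -1.4]
opening: 0.0593
```

```bash
python3 st.py; python3 down.py|head -1
```

```text
21.25 [0.4353 0.2934 0.0364] x [-1.    -0.006  0.004] y [ 0.003 -0.863 -0.505] z [ 0.007 -0.505  0.863] yaw -179.6 0.05928947494472841 F [-0.5 -1.  -1.4] q [-1.28  1.09  0.45  1.46  0.2   1.51  2.18]
tilt 0.09916874609741493 underside [0.4352 0.3135 0.001 ]
```

Call:
apply_moves(
  deltas=[
    [[0,0,-1],[0,0,0],0],
    [[0,0,0],[0,0,0],0],
    [[0,0,0],[0,0,0],1],
    [[0,0,0],[0,0,0],1],
    [[0,0,0],[0,0,0],1],
  ],
)

```text
time: 21.67
ee_pos: [0.4355, 0.2937, 0.0361]
tcp_rot: [0.003, -0.261, 0.965, -0.002]
force: [0.6, -0.4, 0.8]
opening: 0.0854
```

Call:
apply_moves(
  deltas=[
    [[0,0,0],[0,0,0],1],
    [[0,0,0],[0,0,0],1],
    [[0,-6,0],[0,0,0],1],
    [[0,-10,0],[0,0,0],1],
    [[0,-12,0],[0,0,0],1],
  ],
)

```text
time: 22.08
ee_pos: [0.4352, 0.3184, 0.0505]
tcp_rot: [0.003, -0.261, 0.965, -0.002]
force: [0.3, 0.9, 0.0]
opening: 0.085
```

Call:
apply_moves(
  deltas=[
    [[0,-15,0],[0,0,0],1],
    [[0,-15,0],[0,0,0],1],
    [[0,-15,0],[0,0,0],1],
    [[0,-15,0],[0,0,0],1],
    [[0,-15,0],[0,0,0],1],
  ],
)

```text
time: 22.5
ee_pos: [0.4349, 0.3843, 0.0887]
tcp_rot: [0.003, -0.262, 0.965, -0.003]
force: [-0.6, 0.4, -0.2]
opening: 0.0855
```

Call:
apply_moves(
  deltas=[
    [[0,-15,0],[0,0,0],1],
    [[0,-15,0],[0,0,0],1],
    [[0,0,0],[0,0,0],1],
    [[0,0,0],[0,0,0],1],
    [[0,0,0],[0,0,0],1],
  ],
)

```text
time: 22.92
ee_pos: [0.4349, 0.4082, 0.1027]
tcp_rot: [0.003, -0.261, 0.965, -0.002]
force: [0.7, -0.4, -0.8]
opening: 0.085
```

```bash
python3 st.py; python3 - <<'E'
from cyl import *
f=r.grab_frame("scene");g=r.grab_frame("top")
for c,ff in(("scene",f),("top",g)):
    k=r.cut_out(c,"beaker_center")
    if k: print(c,k[0]["confidence"],k[0]["mask"].sum(),fit(ff,k[0]["mask"],[.432,.318],.03,0,.08))
    for n in("bottle_center","rack_center","dishes_center"): print(n,[np.round(x["centre"],1) for x in r.mark_of(c,n)[:1]])
z=lambda a,y,x:cv2.resize(a[y:y+130,x:x+130],None,fx=3,fy=3,interpolation=2)
cv2.imwrite("pics/p8.png",np.hstack([z(f["img"],120,380),z(g["img"],160,250)]))
E
```

```text
22.9167 [0.4349 0.4082 0.1027] x [-1.    -0.006  0.004] y [ 0.003 -0.864 -0.504] z [ 0.007 -0.504  0.864] yaw -179.7 0.08496065692446433 F [ 0.7 -0.4 -0.8] q [-1.3   1.12  0.46  1.13  0.17  1.82  2.23]
scene 0.89 835 (array([0.4328, 0.3127]), np.float64(0.922))
bottle_center [array([233.4, 155.8])]
rack_center [array([327.8, 221.5])]
dishes_center [array([193.2, 228.8])]
top 0.76 608 (array([0.4362, 0.3151]), np.float64(0.9))
bottle_center [array([440.8, 265. ])]
rack_center [array([197., 165.])]
dishes_center [array([433.4, 167. ])]
```

View pics/p8.png

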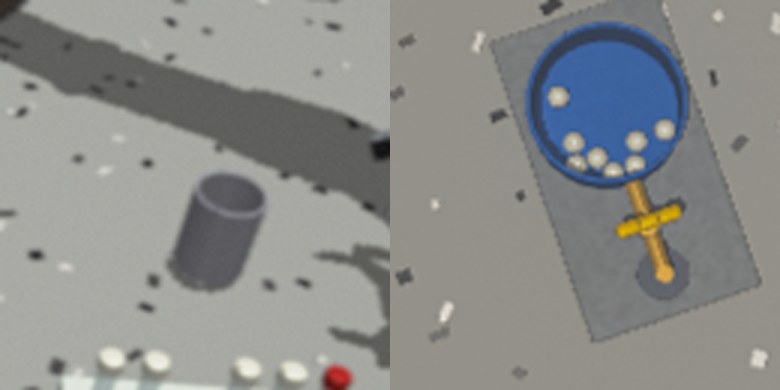

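The beaker stands upright and empty at scene crop (220,235). Eight balls lie in the pot, and the tap wings are still square across the pipe. The arm touches nothing, so I'll hand in.

```bash
python3 -c "
from plant import r
print(r.hand_in())"
```

```text
the job is handed in; nothing more can be done
None
```

I turned the tap clockwise to its stop, then poured all eight balls into the pot. The empty beaker is back upright on the worktop, about 5 mm from where it started. I handed the job in at about 23 s.

**Last checks:**
- **Tap:** the wings stand square across the pipe. The wrist felt 1.1 N m when they reached the stop.
- **Balls:** eight are visible in the pot, below the rim.
- **Beaker:** it stands upright and clear of the arm. I placed it 0.1° off vertical by the tool pose.
- **Bystanders:** the bottle, rack and dishes show no movement beyond detector scatter.

**Checks that disagreed:**
- The last scene-camera detection of the rack was false: it landed on the pot. The top camera showed the rack unmoved.
- The two cameras differed by up to about 6 mm in y on fitted positions.
- My first fitted arm model was up to 12 cm off in the pouring poses, so I refitted it before finishing the pour.
- Joint 3 came close to its limit during the pour (1.31 of 1.32 rad), but no reading showed it over the limit.

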